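Uncover the metal slug and bring the gauge foot down on it

TASK

A metal slug waits under the orange dust cover on the bench gauge. Lift the cover off and set it down gently, the right way up, anywhere free on the pale work board; then push the gauge's carriage down by its red fin, gently, until the sprung foot bears on the slug and the green band of its stem has risen out of the carriage but none of the red, and leave it standing there. Do not shift the slugs, the tweezer stand or the file.

Things in the scene. Friction and masses are not known exactly. Their poses are not given: they have to be found in the camera images.
- gauge: Fixed gauge. Origin on the table under the foot's axis; local x points from foot to column. Base plate 12 mm thick, x -75 to 160, y -75 to 75 mm; column 26 x 34 mm at x = 128 mm, 410 mm tall. A slug stands on the plate within 5 mm of the origin, under the cover. Carriage and foot hang over the cover: an upright tool has no room; come in tilted about 40 degrees, from -x or either side.
- carriage (a joint): Blue carriage's slide down the column, m: 0 at the top (start 0 to 0.02), 0.205 at the bottom. Stays where left; about 4 N pushes it down, plus the foot's spring. It is an arm 50 mm wide, 30 mm high, x -18 to 154 mm in the gauge frame; at 0 its top is 280 mm, its underside 250 mm and the foot's lower face 220 mm above the table.
- handle (a point): Centre of the red fin on the carriage: 34 mm long along the gauge's x, 14 mm thick along y, rising 46 mm from the carriage's top; the point is 23 mm above that top, 35 mm from the foot's axis towards the column. Moves with the carriage.
- foot (a joint): Travel of the sprung foot up into the carriage, m: 0 hanging free, stop at 0.016. Spring 600 N/m, 1.8 N preload. Its black stem, 15 mm thick, sticks out of the carriage's top beside the fin; as it rises a green band begins to show at 0.003 and a red one below it at 0.011. Aim for the middle, 0.007 (6 N).
- foot_pad: Brass foot, disc 24 mm diameter, 12 mm thick; origin at the centre of its lower face.
- cover: Loose orange round dust cover, open below: 86 mm diameter, 3 mm wall, 41 mm high, 37 mm deep inside; black round knob on top, 24 mm diameter, 34 mm high (its top 75 mm above the rim). Origin at the centre of the lower rim, z up. About 140 g. Starts on the gauge's plate, over the slug.
- board: Fixed pale ceramic work board, 260 (x) by 220 (y) by 12 mm; origin at the centre of its underside. Two slugs stand on its half towards +x, the half towards -x is free for the cover.
- slug_brass: Loose round brass slug, 60 mm diameter, standing flat; origin at the centre of its underside. Height unknown beforehand, 18 to 36 mm; the three differ. Any one of the three may be under the cover; the other two stand on the board.
- slug_copper: Loose round copper slug, 60 mm diameter, standing flat; origin at the centre of its underside. Height unknown beforehand, 18 to 36 mm; the three differ. Any one of the three may be under the cover; the other two stand on the board.
- slug_steel: Loose round steel slug, 60 mm diameter, standing flat; origin at the centre of its underside. Height unknown beforehand, 18 to 36 mm; the three differ. Any one of the three may be under the cover; the other two stand on the board.
- tweezer_stand: Bystander: black round weighted stand 80 mm across with tweezers on a copper arm, 210 mm tall, beyond the work; origin at the centre of its underside.
- file: Bystander: flat steel hand file 170 mm long with a wooden handle, lying crosswise on the robot's side of the work; origin under its middle.
There are look-alikes about, which are no part of the job. Leave any yellow look-alike of the cover alone.

How it is judged:
By the outcome, as a careful person would: the job done as asked, in the order asked, and still so for the second after the job is handed in, with the robot touching nothing.
It also fails if it takes over 72 s, if anything falls off the work surface, if the arm or the gripper's body presses on something with over 40 N, if the wrist force passes 120 N, or if a joint passes its speed limit or range.

ROBOT

A 7-joint arm with a two-finger parallel gripper is mounted at the origin on the work surface. World frame = base frame: x ahead of the robot, y to its left, z up, the work surface at z = 0. Lengths are in m, angles in rad, forces in N, time in s.
With the tool pointing down it reaches from about 0.425 to 0.925 m from the base axis. Payload 6.8 kg.
Tool frame: the origin (TCP) lies at the centre of the arm's flange, where the gripper is bolted on; the fingertips stand 173 mm ahead of it and the grasp point (between the pads) lies 155 mm ahead of it (r.hold_point_z is the distance from the TCP to the grasp point, in m); z points along the fingers, x is the direction in which the jaws open and shut, and the axes are right-handed (so a half turn about z gives the same grasp; the last joint's range is limited). The gripper opens to 85 mm and grips with 20 to 120 N. Pads are 22 mm wide; open, the fingers measure 114 mm over their backs; the gripper's body (76 mm by 85 mm) begins 54 mm behind the grasp point. The pads swing forward as they close: fully open they stand 13 mm farther back than shut.
Start: joints at [1.196, 0.477, 0.022, 1.555, -0.011, 1.109, -0.083], TCP at [0.178, -0.651, 0.405] pointing down, gripper open.
Joint ranges: [-2.96, 2.96], [-0.34, 2.1], [-1.41, 1.46], [0.24, 2.44], [-1.37, 4.51], [0.17, 1.92], [-2.96, 2.96]. Speed limits (rad/s): [2.39, 2.39, 3.14, 3.14, 3.14, 3.14, 3.14].

INTERFACE

Orientations are given as a rotation vector (axis times angle).
In Python, from bench import r gives the robot as it stands.
- The arm moves only by the tool apply_moves, never from a script. Its arguments are lists of equal length, an entry for each row: "dp": the shift along the tool's x, y, z scaled (see below), a list of three; "twist": the turn, a rotation vector about the tool's x, y, z scaled (see below), a list of three; "jaw": the closure in counts, from 0 (fully open) to 255 (shut). In form: {"dp": [[x, y, z], ...], "twist": [[rx, ry, rz], ...], "jaw": [jaw, ...]}. A call has 1 to 20 rows; each row shifts and turns the pose as measured when the row begins, along the tool's axes as they then stand; what a row does not reach is not made up. The controller multiplies each number of a shift by 12 cm and each number of a turn by 120 degrees. A row lasts 1/10 s, in which the tool goes at most 50 mm and 8.59 degrees, less where a joint would pass 70% of its speed; a pose out of reach is approached as far as the arm can. A call with a number of a shift or a turn outside -1 to 1 is refused whole. A call with a gripper value outside its range is refused whole. The fingers move at their own pace and stop on an object; "grip_force" is the grip in N (left out, the last holds). Time passes only in rows, so rows that do not move let the fingers close. It gives the time, the measured TCP pose, the force and the opening at its end, in the units of the state.
- r.get_obs(): the state, without advancing time (a new reading comes with each control period).
- r.grab_frame(name): name is "side" or "top" or "wrist"; returns a dict with "color" (384x512x3 uint8, red, green, blue), "z_map" (384x512 float32, m along the optical axis (not along the pixel's ray), 0 where there is no reading), "intrinsics" (3x3 intrinsics, pixels), "R" (3x3) and "t" (3): a world point X has camera coordinates R X + t; the wrist camera has in their place "hand_eye" (4x4, takes a point from camera to tool coordinates, whose origin is the TCP and whose axes are the tool frame's). Camera axes: x right, y down, z forward; pixel columns grow to the right and rows downward; lengths in m; the calibration is good to about 2 mm. A picture is of the moment at which its call begins: read the wrist's pose just before it.
- r.hand_in(): hands the job in, once; it reports no verdict.
The state is a dict: "clock": time; "joints": joint angles; "qvel": joint speeds; "tau": joint torques, N m; "tcp_pos": TCP position; "orientation": TCP orientation; "contact_force": force on the tool from outside, world axes, zero at the start; "moment": the same for the moment, N m; "grip_width": finger opening in m.
Only numpy, scipy, OpenCV 4.12 (cv2) and the standard library are available. Lean on these libraries where they do the work, as an engineer would, in place of code of your own. Each camera call takes 0.05 s, during which the arm holds its last target.

## Working session

There is one attempt and no reset: what is moved stays moved. The work goes in short steps, Python scripts to look and compute and a tool call to move; the robot and the scene stay as the last step left them, time stands still between calls to the robot, and variables do not carry over. Pictures are saved under pics/ and viewed, and the job is handed in when it is done.

Besides the shell and the picture viewer there is one more tool, called after "Call:" by a JSON object that holds its "method" and its "body", one argument or row to a line. apply_moves: Moves the arm, as the interface text tells. Shifts and turns lie within -1 to 1; 1 stands for 12 cm of shift or 120 degrees of turn. Its arguments: {"type":"object","properties":{"dp":{"type":"array"},"twist":{"type":"array"},"jaw":{"type":"array"},"grip_force":{"type":"number"}},"required":["dp","twist","jaw"]}

```bash
ls; mkdir -p pics
cat > h.py <<'E'
import numpy as np,cv2
from scipy.spatial.transform import Rotation as Ro
from bench import r
def save(n,f): cv2.imwrite('pics/'+n+'.png',cv2.cvtColor(f,cv2.COLOR_RGB2BGR))
def cloud(f):
    z=f['z_map'];K=f['intrinsics'];v,u=np.mgrid[:z.shape[0],:z.shape[1]]
    P=np.stack([(u-K[0,2])/K[0,0]*z,(v-K[1,2])/K[1,1]*z,z],-1)
    return (P-f['t'])@f['R'], z>0
E
python3 - <<'E'
from h import *
import pickle
fs={}
for n in ['side','top']:
    f=r.grab_frame(n); fs[n]=f; save(n+'0',cv2.resize(f['color'],None,fx=1.5,fy=1.5))
    print(n,-f['R'].T@f['t'],f['R'][2],f['intrinsics'][0,0])
pickle.dump(fs,open('f0.pkl','wb'))
print(r.get_obs())
E
```

```text
pics
side [ 0.33385293 -0.62608346  0.98362035] [ 0.24588804  0.57090067 -0.78333358] 468.33545594461737
top [ 0.46558077 -0.0317108   1.10111959] [ 0.1547693   0.00256854 -0.9879473 ] 401.5793683985691
{'clock': 0.1, 'joints': array([ 1.1959032 ,  0.47770035,  0.02230674,  1.55636198, -0.01149782,
        1.10931913, -0.08310801]), 'qvel': array([-0.00071773, -0.00243105, -0.00039884, -0.00186316, -0.00239249,
       -0.00025461, -0.00044321]), 'tau': array([ 5.11355727e-03, -5.97756600e+01,  1.61387008e+00, -2.81957030e+01,
        1.28680863e-02,  4.95324988e-03, -5.20682829e-05]), 'tcp_pos': array([ 0.17791528, -0.6508621 ,  0.4038295 ]), 'orientation': array([-2.49646996e+00,  1.90563569e+00,  2.17047862e-03]), 'contact_force': array([-0.39766694, -0.03443705, -0.14617832]), 'moment': array([-0.05254246, -0.00288329, -0.06982181]), 'grip_width': 0.08525352477088613}
```

View pics/side0.png

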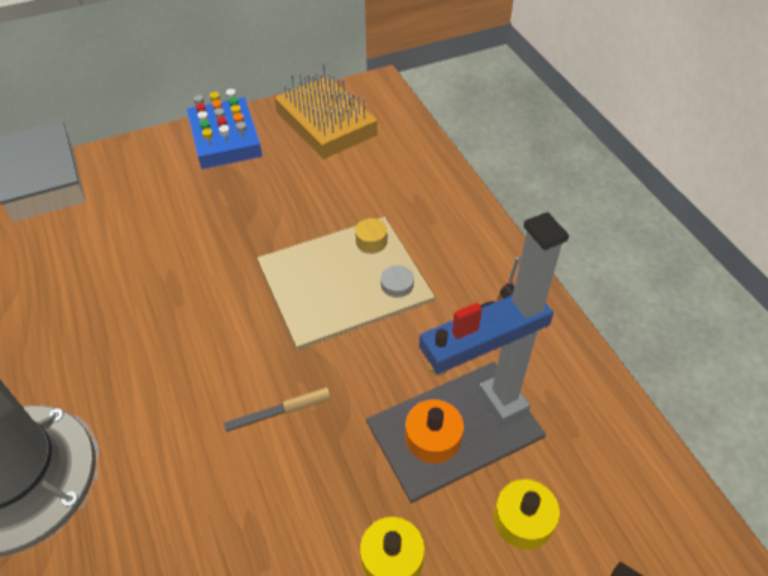

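View pics/top0.png

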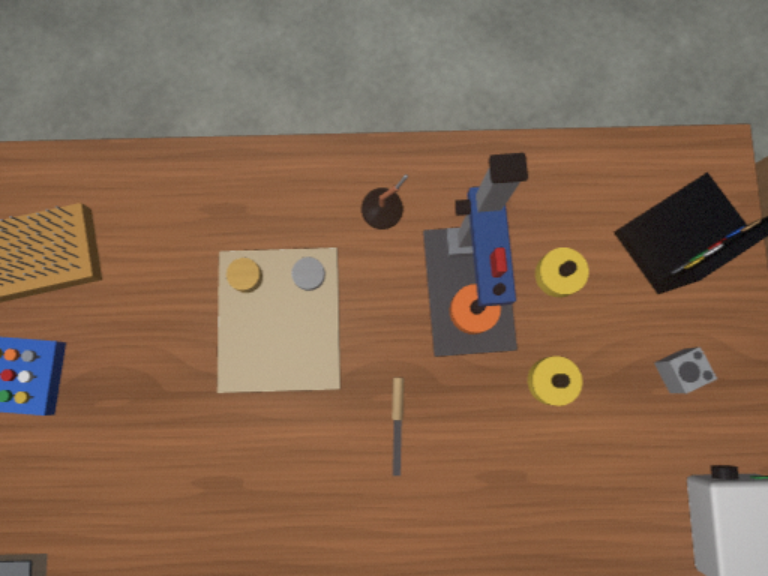

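The side view shows the orange cover at (434,430) on the gauge plate. Two yellow look-alikes stand at (527,510) and (392,548), off the plate. In the top view the cover is at (475,308), the board at (278,320), the brass slug at (243,274) and the steel slug at (308,272), so copper should be under the cover. The tweezer stand is at (382,208) and the file at (397,425). Next I'll measure positions.

```bash
cat > m.py <<'E'
from h import *
import pickle
fs=pickle.load(open('f0.pkl','rb'))
for n,f in fs.items():
    P,ok=cloud(f); hsv=cv2.cvtColor(f['color'],cv2.COLOR_RGB2HSV); H,S,V=[hsv[...,i].astype(int) for i in range(3)]
    def rep(name,m,zlo,zhi):
        m=m&ok&(P[...,2]>zlo)&(P[...,2]<zhi); k,lab,st,c=cv2.connectedComponentsWithStats(m.astype('uint8'))
        for i in range(1,k):
            if st[i,4]<25: continue
            Q=P[lab==i]; mask=np.argwhere(lab==i)[:,::-1]
            rect=cv2.minAreaRect((Q[:,:2]*1000).astype('float32'))
            print(n,name,'px',c[i].round(),'n',st[i,4],'med',np.median(Q,0).round(4),'rect',np.round(rect[0],1),np.round(rect[1],1),round(rect[2],1), 'z',Q[:,2].min().round(3),Q[:,2].max().round(3))
    rep('orange',(H>5)&(H<14)&(S>200)&(V>150),0.045,0.058)
    rep('yellow',(H>24)&(H<34)&(S>200),0.03,0.05)
    rep('blue',(H>105)&(H<125)&(S>120),0.2,0.3)
    rep('red',((H<6)|(H>174))&(S>150),0.2,0.4)
    rep('bluetop',(H>105)&(H<125)&(S>120),0.265,0.285)
    rep('black',(V<60),0.05,0.4)
    rep('board',(S<120)&(V>130)&(H>12)&(H<35),0.005,0.02)
    rep('plate',(S<60)&(V<110),0.005,0.02)
    rep('slug',(V>90),0.025,0.055)
E
python3 m.py
```

```text
side yellow px [351. 341.] n 1188 med [ 0.6559 -0.3656  0.0404] rect [ 661.1 -360.4] [84.9 84.6] 11.1 z 0.03 0.049
side yellow px [261. 366.] n 1223 med [ 0.4665 -0.337   0.0403] rect [ 468.9 -330.7] [78.2 84.5] 66.6 z 0.03 0.05
side blue px [322. 219.] n 1179 med [ 0.6621 -0.2018  0.2639] rect [ 660.9 -189.8] [170.4  56.9] 4.2 z 0.251 0.268
side red px [311. 213.] n 308 med [ 0.626  -0.199   0.2991] rect [ 627.5 -194.5] [32.7 14.8] 3.6 z 0.27 0.313
side black px [294. 225.] n 60 med [ 0.5919 -0.1997  0.2808] rect [ 592.9 -197.5] [13.7 11.4] 71.5 z 0.267 0.285
side black px [290. 280.] n 77 med [ 0.5934 -0.2042  0.0839] rect [ 595.1 -199.9] [21.6 17.3] 63.9 z 0.062 0.09
side black px [ 21. 318.] n 169 med [ 0.0487 -0.054   0.0572] rect [ 45.4 -36.6] [116.8  31.7] 52.6 z 0.05 0.065
side black px [353. 338.] n 45 med [ 0.6553 -0.3669  0.0645] rect [ 659.9 -364. ] [21.2 15.4] 6.4 z 0.051 0.081
side board px [508.   2.] n 26 med [1.9483 0.5923 0.0115] rect [1946.  596.] [14.8 37.6] 4.2 z 0.005 0.02
side board px [ 31. 138.] n 202 med [0.1222 0.5582 0.0123] rect [121.1 560.2] [141.1  25.1
[... 5422 characters left out ...]
.7] [57.4 58.5] 89.4 z 0.025 0.038
top slug px [162. 183.] n 413 med [0.6657 0.2139 0.0456] rect [667.3 215.5] [59.1 56.3] 44.2 z 0.025 0.052
top slug px [314. 208.] n 547 med [ 0.5847 -0.1847  0.0527] rect [ 591.6 -191.2] [83.3 72.8] 44.6 z 0.025 0.055
top slug px [ 19. 249.] n 1271 med [0.5012 0.5878 0.0346] rect [496.3 602.8] [100.7 130.3] 84.7 z 0.025 0.043
top slug px [370. 253.] n 807 med [ 0.4661 -0.3283  0.0411] rect [ 466.9 -331.9] [85.1 84. ] 7.4 z 0.026 0.049
top slug px [447. 251.] n 111 med [ 0.4684 -0.5322  0.0411] rect [ 468.  -531.9] [57.3  4. ] 23.2 z 0.026 0.055
top slug px [466. 350.] n 386 med [ 0.221  -0.5549  0.0401] rect [ 220.8 -555.7] [  7.1 154.2] 89.4 z 0.025 0.055
```

```bash
cat >> h.py <<'E'
def Rt(tilt,az=0):
    t=np.radians(tilt);a=np.radians(az)
    z=np.array([np.sin(t)*np.cos(a),np.sin(t)*np.sin(a),-np.cos(t)]);x=np.array([np.sin(a),-np.cos(a),0])
    return np.stack([x,np.cross(z,x),z],1)
def plan(tp,tR,n):
    o=r.get_obs();p=o['tcp_pos'];R=Ro.from_rotvec(o['orientation']).as_matrix()
    w=Ro.from_matrix(R.T@tR).as_rotvec()
    print('clock',o['clock'],'p',p.round(4),'err mm',((tp-p)*1000).round(1),'ang',np.degrees(w).round(2),'j',o['joints'].round(2),'F',o['contact_force'].round(1),'w',o['grip_width'])
    print('deg/row',np.degrees(np.linalg.norm(w))/n,'mm/row',1000*np.linalg.norm(tp-p)/n,'twist',(np.degrees(w)/120/n).round(4).tolist())
    for i in range(n):
        Ri=R@Ro.from_rotvec(w*i/n).as_matrix()
        print((Ri.T@(tp-p)/n/0.12).round(3).tolist())
E
python3 - <<'E'
from h import *
plan(np.array([0.40,-0.20,0.33]),Rt(50),16)
E
```

```text
clock 0.1 p [ 0.1779 -0.6509  0.4038] err mm [222.1 450.9 -73.8] ang [49.71  6.76 14.26] j [ 1.2   0.48  0.02  1.56 -0.01  1.11 -0.08] F [-0.4 -0.  -0.1] w 0.08525352477088613
deg/row 3.2599492387507722 mm/row 31.749080297107582 twist [0.0259, 0.0035, 0.0074]
[-0.196, -0.173, 0.039]
[-0.199, -0.168, 0.047]
[-0.202, -0.162, 0.054]
[-0.205, -0.156, 0.061]
[-0.208, -0.149, 0.068]
[-0.21, -0.142, 0.074]
[-0.213, -0.135, 0.08]
[-0.216, -0.127, 0.086]
[-0.218, -0.119, 0.091]
[-0.221, -0.11, 0.095]
[-0.223, -0.101, 0.1]
[-0.225, -0.092, 0.103]
[-0.228, -0.083, 0.106]
[-0.23, -0.074, 0.109]
[-0.231, -0.064, 0.111]
[-0.233, -0.055, 0.112]
```

Run:
```python
import cv2
i=cv2.imread('pics/side0.png')[360:576,330:590]; cv2.imwrite('pics/crop0.png',cv2.resize(i,None,fx=2.7,fy=2.7))
```

```text
(no output)
```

View pics/crop0.png

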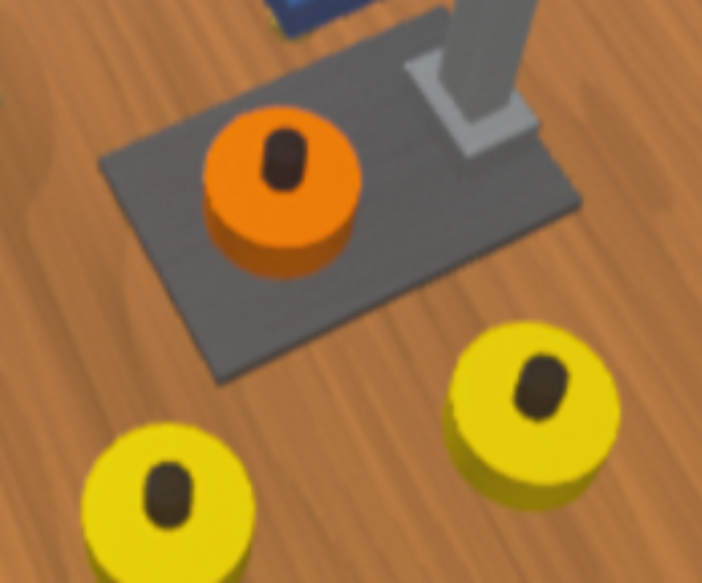

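The crop confirms it. The orange cover at crop (282,190) stands on the grey gauge plate, and the two yellow ones at (530,410) and (168,505) are off the plate, so I leave those alone. Now I'll move the arm.

Call:
{"method": "apply_moves", "body": {
  "dp": [
    [-0.196,-0.173,0.039],
    [-0.2,-0.168,0.047],
    [-0.2,-0.16,0.055],
    [-0.205,-0.155,0.06],
    [-0.21,-0.15,0.07],
    [-0.21,-0.14,0.075],
    [-0.21,-0.135,0.08],
    [-0.215,-0.127,0.085],
    [-0.22,-0.12,0.09],
    [-0.22,-0.11,0.095],
    [-0.22,-0.1,0.1],
    [-0.225,-0.09,0.1],
    [-0.23,-0.08,0.105],
    [-0.23,-0.075,0.11],
    [-0.23,-0.065,0.11],
    [-0.23,-0.055,0.11]
  ],
  "twist": [
    [0.026,0.0035,0.0074],
    [0.026,0.0035,0.0074],
    [0.026,0.0035,0.0074],
    [0.026,0.0035,0.0074],
    [0.026,0.0035,0.0074],
    [0.026,0.0035,0.0074],
    [0.026,0.0035,0.0074],
    [0.026,0.0035,0.0074],
    [0.026,0.0035,0.0074],
    [0.026,0.0035,0.0074],
    [0.026,0.0035,0.0074],
    [0.026,0.0035,0.0074],
    [0.026,0.0035,0.0074],
    [0.026,0.0035,0.0074],
    [0.026,0.0035,0.0074],
    [0.026,0.0035,0.0074]
  ],
  "jaw": [0,0,0,0,0,0,0,0,0,0,0,0,0,0,0,0],
  "grip_force": 40
}}

```text
clock: 1.7
tcp_pos: [0.3945, -0.2207, 0.3585]
orientation: [-1.744, 1.72, -0.707]
contact_force: [0.5, -2.5, 0.1]
grip_width: 0.0853
```

Run:
```python
from h import *
plan(np.array([0.41,-0.198,0.232]),Rt(50),8)
```

```text
clock 1.7 p [ 0.3945 -0.2207  0.3585] err mm [  15.5   22.7 -126.5] ang [ 3.62  2.26 -0.26] j [ 1.56  0.26 -1.14  2.29 -1.37  0.17  0.26] F [ 0.5 -2.5  0.1] w 0.08525435495356277
deg/row 0.5341488428527029 mm/row 16.182364937789373 twist [0.0038, 0.0024, -0.0003]
[-0.019, 0.084, 0.103]
[-0.02, 0.085, 0.103]
[-0.02, 0.086, 0.102]
[-0.021, 0.087, 0.101]
[-0.022, 0.088, 0.1]
[-0.022, 0.088, 0.1]
[-0.023, 0.089, 0.099]
[-0.023, 0.09, 0.098]
```

```bash
cat > fk.py <<'E'
from h import *
import itertools
D=[([1.196,0.4777,0.0223,1.55636,-0.0115,1.10932,-0.0831],[0.17791528,-0.6508621,0.4038295],[-2.49646996e+00,1.90563569,2.17e-3])]
o=r.get_obs(); D.append((o['joints'],o['tcp_pos'],o['orientation']))
def rot(a,t): return Ro.from_euler(a,t).as_matrix()
if __name__=='__main__':
  res=[]
  for s in itertools.product([1,-1],repeat=7):
    Ms=[]
    for q,p,w in D:
        q=np.array(q)*s
        M=rot('z',q[0])@rot('y',q[1])@rot('z',q[2])@rot('y',q[3])@rot('z',q[4])@rot('y',q[5])@rot('z',q[6]); Ms.append(M)
    # find o1,o7 : R=Rz(o1) M Rz(o7)
    from scipy.optimize import least_squares
    for o1 in [0,1.57,-1.57,3.14]:
      f=lambda x: np.concatenate([(rot('z',x[0])@M@rot('z',x[1])-Ro.from_rotvec(d[2]).as_matrix()).ravel() for M,d in zip(Ms,D)])
      for o7 in [0,1.57,3.14,-1.57]:
        R=least_squares(f,[o1,o7]); res.append((R.cost,s,R.x.round(3)))
  res.sort(key=lambda t:t[0])
  for x in res[:12]: print(x)
E
python3 fk.py
```

```text
(np.float64(3.2377970337762966e-09), (-1, -1, -1, -1, -1, -1, -1), array([ 3.142, -0.   ]))
(np.float64(3.2377970337768425e-09), (-1, -1, -1, -1, -1, -1, -1), array([-3.142, -0.   ]))
(np.float64(3.2377970337769815e-09), (-1, -1, -1, -1, -1, -1, -1), array([-3.142, -0.   ]))
(np.float64(3.2377970337773582e-09), (-1, 1, -1, 1, -1, 1, -1), array([ 0.   , -3.142]))
(np.float64(3.2377970337776196e-09), (-1, 1, -1, 1, -1, 1, -1), array([ 0.   , -3.142]))
(np.float64(3.23779703377778e-09), (-1, 1, -1, 1, -1, 1, -1), array([0.   , 3.142]))
(np.float64(3.23779703377795e-09), (-1, 1, -1, 1, -1, 1, -1), array([ 0.   , -3.142]))
(np.float64(3.237797033777997e-09), (-1, 1, -1, 1, -1, 1, -1), array([ 0.   , -3.142]))
(np.float64(3.237797033778086e-09), (-1, -1, -1, -1, -1, -1, -1), array([3.142, 6.283]))
(np.float64(3.2377970337781006e-09), (-1, -1, -1, -1, -1, -1, -1), array([ 3.142, -0.   ]))
(np.float64(3.2377970337781383e-09), (-1, -1, -1, -1, -1, -1, -1), array([-3.142, -0.   ]))
(np.float64(3.237797033778297e-09), (-1, -1, -1, -1, -1, -1, -1), array([-3.142, -0.   ]))
```

Run:
```python
from h import *
plan(np.array([0.5,-0.08,0.42]),Rt(0,-30),9)
```

```text
clock 1.7 p [ 0.3945 -0.2207  0.3585] err mm [105.5 140.7  61.5] ang [-44.73  14.31  29.06] j [ 1.56  0.26 -1.14  2.29 -1.37  0.17  0.26] F [ 0.5 -2.5  0.1] w 0.08525435495356277
deg/row 6.1363464204981 mm/row 20.700079799768144 twist [-0.0414, 0.0132, 0.0269]
[-0.129, -0.108, 0.037]
[-0.136, -0.103, 0.024]
[-0.142, -0.097, 0.011]
[-0.148, -0.089, -0.001]
[-0.152, -0.08, -0.012]
[-0.156, -0.07, -0.023]
[-0.159, -0.059, -0.033]
[-0.161, -0.046, -0.042]
[-0.162, -0.033, -0.05]
```

Call:
{"method": "apply_moves", "body": {
  "dp": [
    [-0.13,-0.11,0.035],
    [-0.135,-0.105,0.025],
    [-0.14,-0.095,0.01],
    [-0.15,-0.09,0],
    [-0.15,-0.08,-0.01],
    [-0.155,-0.07,-0.025],
    [-0.16,-0.06,-0.035],
    [-0.16,-0.045,-0.04],
    [-0.16,-0.035,-0.05]
  ],
  "twist": [
    [-0.041,0.013,0.027],
    [-0.041,0.013,0.027],
    [-0.041,0.013,0.027],
    [-0.041,0.013,0.027],
    [-0.041,0.013,0.027],
    [-0.041,0.013,0.027],
    [-0.041,0.013,0.027],
    [-0.041,0.013,0.027],
    [-0.041,0.013,0.027]
  ],
  "jaw": [0,0,0,0,0,0,0,0,0]
}}

```text
clock: 2.6
tcp_pos: [0.4381, -0.1233, 0.3942]
orientation: [-1.709, 2.322, -0.25]
contact_force: [0.1, 0.3, -0.8]
grip_width: 0.0856
```

Run:
```python
from h import *
plan(np.array([0.54,0.02,0.36]),Rt(45,-80),14)
```

```text
clock 2.6 p [ 0.4381 -0.1233  0.3942] err mm [101.9 143.3 -34.2] ang [28.61 37.07 52.63] j [ 0.49  0.08 -0.35  2.15 -0.04  0.62 -1.7 ] F [ 0.1  0.3 -0.8] w 0.08564273356122544
deg/row 5.031623899386381 mm/row 12.793385588558518 twist [0.017, 0.0221, 0.0313]
[-0.097, -0.024, 0.038]
[-0.1, -0.016, 0.034]
[-0.102, -0.009, 0.03]
[-0.104, -0.001, 0.026]
[-0.104, 0.007, 0.021]
[-0.105, 0.014, 0.015]
[-0.104, 0.022, 0.01]
[-0.103, 0.029, 0.004]
[-0.101, 0.035, -0.002]
[-0.098, 0.042, -0.008]
[-0.094, 0.048, -0.014]
[-0.09, 0.053, -0.02]
[-0.086, 0.058, -0.026]
[-0.08, 0.062, -0.032]
```

```bash
cat > fk.py <<'E'
from h import *
from scipy.optimize import least_squares
D=[([1.196,0.4777,0.0223,1.55636,-0.0115,1.10932,-0.0831],[0.17791528,-0.6508621,0.4038295]),
   ([1.56,0.26,-1.14,2.29,-1.37,0.17,0.26],[0.3945,-0.2207,0.3585])]
def rot(a,t): return Ro.from_euler(a,t).as_matrix()
def chain(q):
    M=[];A=np.eye(3)
    for i,(a,s) in enumerate(zip('zyzyzyz',[-1,1,-1,1,-1,1,-1])):
        A=A@rot(a,s*q[i]); M.append(A)
    return M
def cols(q):
    M=chain(q); ez=np.array([0,0,1.]);
    return np.stack([ez, M[0][:,0],M[0][:,1], M[2][:,0],M[2][:,1],M[2][:,2], M[4][:,0],M[4][:,1],M[4][:,2], M[5][:,0],M[5][:,2]],1)
import os,json
def data():
    E=json.load(open('d.json')) if os.path.exists('d.json') else []
    o=r.get_obs(); E.append([o['joints'].tolist(),o['tcp_pos'].tolist()]); json.dump(E,open('d.json','w'))
    return D+E
def fit():
    E=data(); A=np.concatenate([cols(q) for q,_ in E]);b=np.concatenate([p for _,p in E])
    pr=np.array([.36,0,0,0,0,.45,0,0,.45,0,.1]); lam=0.01
    x=np.linalg.lstsq(np.vstack([A,lam*np.eye(11)]),np.concatenate([b,lam*pr]),rcond=None)[0]
    print('params',x.round(3),'res mm',(1000*(A@x-b)).round(1).tolist()); return x
lo=np.array([-2.96,-.34,-1.41,.24,-1.37,.17,-2.96]);hi=np.array([2.96,2.1,1.46,2.44,4.51,1.92,2.96])
def fkR(q): return chain(q)[6]@rot('z',np.pi)
def ik(x,p,R,q0):
    f=lambda q: np.concatenate([(cols(q)@x-p)*10,(fkR(q)-R).ravel()*2, 0.02*(q-q0)])
    s=least_squares(f,np.clip(q0,lo+.06,hi-.06),bounds=(lo+.05,hi-.05))
    q=s.x; return q,1000*np.linalg.norm(cols(q)@x-p),np.degrees(np.linalg.norm(Ro.from_matrix(fkR(q).T@R).as_rotvec()))
E
python3 - <<'E'
from fk import *
x=fit(); o=r.get_obs(); g=np.array([.595,-.198,.077])
for t in (40,45,50):
  for az in (0,-18,-45,-60,-75,-90,-105,40,60,90):
    for fl in (0,1):
      R=Rt(t,az)@(rot('z',np.pi) if fl else np.eye(3)); b=None
      for q5 in (0,1.2,2.4,-1):
        q0=o['joints'].copy(); q0[4]=q5
        s=ik(x,g-.155*R[:,2],R,q0)
        if b is None or s[1]+s[2]<b[1]+b[2]: b=s
      print(t,az,fl,b[0].round(2),round(b[1],1),round(b[2],1))
E
```

```text
params [ 0.293 -0.003 -0.011  0.016 -0.054  0.509  0.022  0.003  0.486 -0.002
  0.097] res mm [-0.0, 0.0, 0.0, -0.0, 0.0, 0.0, 0.0, 0.0, -0.0]
40 0 0 [ 1.26  0.88 -1.19  2.18  2.    0.5  -2.91] 0.0 0.0
40 0 1 [ 0.68  0.58 -0.45  2.21  3.15  0.26 -1.2 ] 0.0 0.0
40 -18 0 [ 1.29  1.04 -1.36  2.16  1.89  0.88 -2.91] 17.5 6.4
40 -18 1 [ 0.31  0.54 -0.17  2.24  2.68  0.37 -1.19] 0.0 0.0
40 -45 0 [-0.51  0.68  0.63  2.06  0.5   0.22 -2.91] 27.0 9.9
40 -45 1 [ 0.24  0.56 -0.27  2.16  1.78  0.61 -0.81] 0.0 0.0
40 -60 0 [-0.8   1.05  1.07  2.09 -1.29  0.22 -1.55] 0.0 0.0
40 -60 1 [ 0.23  0.59 -0.32  2.08  1.5   0.78 -0.78] 0.0 0.0
40 -75 0 [-0.77  1.    0.97  1.97 -0.22  0.35 -2.82] 0.0 0.0
40 -75 1 [ 0.08  0.62 -0.19  1.98  1.22  0.86 -0.79] 0.0 0.0
40 -90 0 [-0.82  1.18  1.13  1.88 -0.52  0.62 -2.79] 0.0 0.0
40 -90 1 [ 0.07  0.67 -0.19  1.87  1.03  1.01 -0.83] 0.0 0.0
40 -105 0 [-0.8   1.31  1.23  1.77 -0.63  0.89 -2.91] 0.0 0.0
40 -105 1 [-0.09  0.73  0.05  1.75  0.74  1.05 -0.82] 0.0 0.0
40 40 0 [ 1.29  0.92 -1.07  1.92  0.28  0.41 -0.55] 0.0 0.0
40 40 1 [ 0.77  0.66 -0.34  1.95 -1.03  0.5
[... 1987 characters left out ...]
  1.99 -0.34  0.31 -2.84] 0.0 0.0
50 -75 1 [ 0.12  0.68 -0.3   2.    1.42  1.06 -0.98] 0.0 0.0
50 -90 0 [-0.9   1.35  1.21  1.87 -0.53  0.63 -2.86] 0.0 0.0
50 -90 1 [-0.03  0.72 -0.12  1.87  1.13  1.11 -0.96] 0.0 0.0
50 -105 0 [-0.87  1.53  1.35  1.75 -0.69  0.96 -2.91] 0.0 0.0
50 -105 1 [-0.19  0.79  0.11  1.73  0.81  1.16 -0.91] 0.0 0.0
50 40 0 [ 1.44  1.1  -1.2   1.94  0.35  0.38 -0.49] 0.0 0.0
50 40 1 [ 0.8   0.71 -0.31  1.98 -1.32  0.66 -2.26] 0.0 0.0
50 60 0 [ 1.36  1.11 -1.14  1.77  0.12  0.73 -0.05] 0.0 0.0
50 60 1 [ 1.11  0.88 -0.73  1.78 -0.49  0.75 -2.7 ] 0.0 0.0
50 90 0 [ 1.13  1.09 -0.96  1.51  0.02  1.21  0.36] 0.0 0.0
50 90 1 [ 0.93  0.94 -0.61  1.52 -0.31  1.21 -2.53] 0.0 0.0
```

```bash
cat >> fk.py <<'E'
F1=rot('z',np.pi)
def jplan(x,q1,n):
    o=r.get_obs();q=o['joints']
    P=[];Rs=[]
    for i in range(n+1):
        qi=q+(q1-q)*i/n; P.append(cols(qi)@x);Rs.append(fkR(qi))
    print('qstep',((q1-q)/n).round(3),'minz',min(p[2] for p in P))
    dp=[(Rs[i].T@(P[i+1]-P[i])/.12).round(3).tolist() for i in range(n)]
    tw=[(np.degrees(Ro.from_matrix(Rs[i].T@Rs[i+1]).as_rotvec())/120).round(4).tolist() for i in range(n)]
    print(dp);print(tw); print('tips',[(P[i]+Rs[i][:,2]*.173).round(2).tolist() for i in range(0,n+1,4)])
E
python3 - <<'E'
from fk import *
x=fit(); o=r.get_obs(); g=np.array([.595,-.198,.077]); R=Rt(50,-80)@F1
q0=np.array([.08,.68,-.22,1.95,1.3,1.,-.95])
for nm,p,RR in [('pre',g-.245*R[:,2],R),('grasp',g-.155*R[:,2],R),('lift',g-.155*R[:,2]+[0,0,.045],R),('place',np.array([.53,.158,.08])-.155*R[:,2],R),('fin',np.array([.628,-.193,.33+.173]),Rt(0,-90)@F1),('finlow',np.array([.628,-.193,.13+.173]),Rt(0,-90)@F1)]:
    s=ik(x,p,RR,q0); print(nm,p.round(3),s[0].round(2),s[1:])
    if nm=='pre': q1=s[0]
jplan(x,q1,16)
E
```

```text
params [ 0.293 -0.003 -0.011  0.016 -0.054  0.509  0.022  0.003  0.486 -0.002
  0.097] res mm [-0.0, 0.0, 0.0, -0.0, 0.0, 0.0, 0.0, 0.0, -0.0, 0.0, 0.0, -0.0]
pre [ 0.562 -0.013  0.234] [-0.02  0.58 -0.28  1.98  1.18  1.17 -0.92] (np.float64(0.0025681369983236338), np.float64(0.0006259869933702971))
grasp [ 0.574 -0.081  0.177] [ 0.04  0.69 -0.21  1.96  1.31  1.06 -0.98] (np.float64(0.0005468293332747112), np.float64(0.0002452673649713237))
lift [ 0.574 -0.081  0.222] [ 0.05  0.61 -0.23  1.96  1.26  1.08 -0.89] (np.float64(0.0014369542348771367), np.float64(0.00038736530415062475))
place [0.509 0.275 0.18 ] [-0.39  0.76 -0.44  1.83  0.96  1.45 -1.2 ] (np.float64(0.006786995470471136), np.float64(0.0018333734497685997))
fin [ 0.628 -0.193  0.503] [ 0.64  0.4  -0.58  1.49  0.22  1.32  0.04] (np.float64(0.013217430854550143), np.float64(0.005459249119983246))
finlow [ 0.628 -0.193  0.303] [ 0.73  0.65 -0.73  1.66  0.49  1.03 -0.16] (np.float64(0.012364923824360736), np.float64(0.00528086415550275))
qstep [-0.032  0.031  0.004 -0.01   0.076  0.034  0.048] minz 0.23448116518574652
[[-0.04
[... 237 characters left out ...]
5], [0.01, -0.116, 0.04], [0.022, -0.121, 0.03], [0.036, -0.124, 0.02], [0.049, -0.125, 0.009], [0.063, -0.125, -0.001], [0.077, -0.123, -0.012]]
[[-0.0243, 0.0163, -0.0634], [-0.0242, 0.0163, -0.0633], [-0.0241, 0.0163, -0.0633], [-0.024, 0.0165, -0.0631], [-0.024, 0.0167, -0.0628], [-0.0241, 0.017, -0.0625], [-0.0243, 0.0174, -0.0621], [-0.0246, 0.0178, -0.0616], [-0.0251, 0.0183, -0.0609], [-0.0256, 0.0187, -0.0602], [-0.0262, 0.0192, -0.0594], [-0.027, 0.0196, -0.0585], [-0.0278, 0.0199, -0.0575], [-0.0288, 0.0202, -0.0564], [-0.0299, 0.0204, -0.0552], [-0.031, 0.0205, -0.0539]]
tips [[0.49, -0.12, 0.23], [0.48, -0.12, 0.18], [0.49, -0.14, 0.15], [0.52, -0.15, 0.13], [0.59, -0.14, 0.12]]
```

Call:
{"method": "apply_moves", "body": {
  "dp": [
    [-0.044,-0.009,0.105],
    [-0.045,-0.02,0.1],
    [-0.045,-0.035,0.098],
    [-0.043,-0.046,0.093],
    [-0.04,-0.058,0.088],
    [-0.035,-0.07,0.08],
    [-0.03,-0.08,0.075],
    [-0.02,-0.09,0.067],
    [-0.012,-0.1,0.058],
    [0,-0.11,0.05],
    [0.01,-0.116,0.04],
    [0.022,-0.12,0.03],
    [0.036,-0.124,0.02],
    [0.05,-0.125,0.01],
    [0.063,-0.125,0],
    [0.077,-0.123,-0.012]
  ],
  "twist": [
    [-0.024,0.016,-0.063],
    [-0.024,0.016,-0.063],
    [-0.024,0.016,-0.063],
    [-0.024,0.0165,-0.063],
    [-0.024,0.0167,-0.063],
    [-0.024,0.017,-0.0625],
    [-0.024,0.0174,-0.062],
    [-0.0245,0.018,-0.0615],
    [-0.025,0.018,-0.061],
    [-0.0255,0.0187,-0.06],
    [-0.026,0.019,-0.0595],
    [-0.027,0.0195,-0.0585],
    [-0.028,0.02,-0.0575],
    [-0.029,0.02,-0.0565],
    [-0.03,0.02,-0.055],
    [-0.031,0.0205,-0.054]
  ],
  "jaw": [0,0,0,0,0,0,0,0,0,0,0,0,0,0,0,0]
}}

```text
clock: 4.2
tcp_pos: [0.5618, -0.0077, 0.2249]
orientation: [2.221, 0.286, 0.082]
contact_force: [-0.4, 0.1, -0.2]
grip_width: 0.0856
```

Run:
```python
from fk import *
x=fit(); g=np.array([.595,-.198,.077]); R=Rt(50,-80)@F1
plan(g-.245*R[:,2],R,4)
```

```text
params [ 0.288 -0.    -0.03   0.001 -0.032  0.541  0.    -0.     0.474  0.001
  0.153] res mm [-0.2, -0.0, 0.0, -0.0, -0.0, 0.1, 0.1, 0.1, -0.1, 0.1, 0.1, -0.1, 0.0, 0.0, 0.0]
clock 4.2 p [ 0.5618 -0.0077  0.2249] err mm [ 0.7 -5.5  9.6] ang [ 1.78 -1.26  4.05] j [-0.04  0.64 -0.35  1.99  1.23  1.23 -0.97] F [-0.4  0.1 -0.2] w 0.08563397877582095
deg/row 1.1507743160028363 mm/row 2.772213075115969 twist [0.0037, -0.0026, 0.0084]
[-0.002, 0.023, -0.003]
[-0.002, 0.023, -0.004]
[-0.001, 0.023, -0.004]
[-0.001, 0.023, -0.004]
```

Call:
{"method": "apply_moves", "body": {
  "dp": [
    [-0.002,0.03,-0.004],
    [-0.002,0.03,-0.004],
    [-0.001,0.03,-0.004],
    [0,0.005,0]
  ],
  "twist": [
    [0.005,-0.003,0.011],
    [0.005,-0.003,0.011],
    [0.005,-0.003,0.011],
    [0,0,0]
  ],
  "jaw": [0,0,0,0]
}}

```text
clock: 4.6
tcp_pos: [0.5621, -0.0136, 0.2342]
orientation: [2.269, 0.19, 0.093]
contact_force: [-0.5, -0.6, 0.7]
grip_width: 0.0857
```

Run:
```python
from fk import *
x=fit(); g=np.array([.595,-.198,.077]); R=Rt(50,-80)@F1
plan(g-.245*R[:,2],R,1)
o=r.get_obs(); f=r.grab_frame('wrist'); save('w1',cv2.resize(f['color'],None,fx=1.5,fy=1.5))
T=np.eye(4);T[:3,:3]=Ro.from_rotvec(o['orientation']).as_matrix();T[:3,3]=o['tcp_pos']
M=T@f['hand_eye']; z=f['z_map'];K=f['intrinsics'];v,u=np.mgrid[:384,:512]
P=np.stack([(u-K[0,2])/K[0,0]*z,(v-K[1,2])/K[1,1]*z,z],-1)@M[:3,:3].T+M[:3,3]
hsv=cv2.cvtColor(f['color'],cv2.COLOR_RGB2HSV); H,S,V=[hsv[...,i].astype(int) for i in range(3)]
for nm,m in [('or top',(H>3)&(H<16)&(S>180)&(P[...,2]>.049)),('or all',(H>3)&(H<16)&(S>180)),('knobtop',(V<80)&(P[...,2]>.083)&(P[...,2]<.095)),('knob',(V<80)&(P[...,2]>.058)&(P[...,2]<.095))]:
    m=m&(z>0)&(np.abs(P[...,0]-.595)<.06)&(np.abs(P[...,1]+.198)<.06)
    Q=P[m]; 
    if len(Q)<10: print(nm,len(Q)); continue
    rr=cv2.minAreaRect((Q[:,:2]*1000).astype('float32')); print(nm,len(Q),np.round(rr[0],1),np.round(rr[1],1),np.percentile(Q[:,2],[2,50,98]).round(4), cv2.minEnclosingCircle((Q[:,:2]*1000).astype('float32')))
```

```text
params [ 0.288 -0.    -0.03   0.001 -0.032  0.541  0.    -0.     0.474  0.001
  0.153] res mm [-0.2, -0.0, 0.0, -0.0, -0.0, 0.1, 0.1, 0.1, -0.1, 0.1, 0.1, -0.1, 0.0, 0.0, 0.0, 0.0, 0.0, 0.0]
clock 4.6 p [ 0.5621 -0.0136  0.2342] err mm [0.3 0.5 0.3] ang [-0.38  0.09 -0.37] j [-0.02  0.62 -0.36  1.98  1.19  1.22 -1.  ] F [-0.5 -0.6  0.7] w 0.08571719204584924
deg/row 0.5387383999940857 mm/row 0.6183481726816511 twist [-0.0032, 0.0007, -0.0031]
[0.003, -0.0, -0.004]
or top 3394 [ 595.  -194.6] [84.7 81.5] [0.0501 0.0527 0.0552] ((595.7119140625, -196.68209838867188), 43.76752853393555)
or all 5857 [ 594.9 -194.5] [84.7 81.6] [0.0135 0.0523 0.0534] ((595.5431518554688, -196.6270294189453), 43.771446228027344)
knobtop 325 [ 594.8 -194.3] [21.5 21.1] [0.0832 0.0864 0.087 ] ((595.1087646484375, -195.2239532470703), 11.39428997039795)
knob 620 [ 594.8 -194.3] [21.5 21.1] [0.0713 0.0834 0.087 ] ((594.7966918945312, -195.09555053710938), 11.504199981689453)
```

View pics/w1.png

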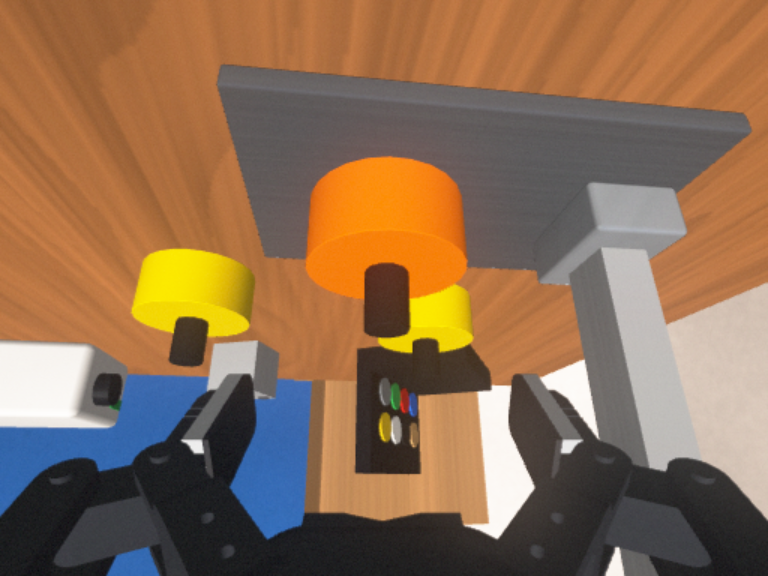

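The wrist view, which is upside down, shows the orange knob at (387,300) between the open fingers and both yellow covers clear of the path. The cover sits at about (0.595, -0.196). Now I'll approach.

Call:
{"method": "apply_moves", "body": {
  "dp": [
    [0,0,0.08],
    [0,0,0.08],
    [0,0,0.08],
    [0,0,0.08],
    [0,0,0.08],
    [0,0,0.08],
    [0,0,0.08],
    [0,0,0.06],
    [0,0,0.05],
    [0,0,0.04],
    [0,0,0.02],
    [0,0,0]
  ],
  "twist": [
    [-0.003,0,-0.003],
    [0,0,0],
    [0,0,0],
    [0,0,0],
    [0,0,0],
    [0,0,0],
    [0,0,0],
    [0,0,0],
    [0,0,0],
    [0,0,0],
    [0,0,0],
    [0,0,0]
  ],
  "jaw": [0,0,0,0,0,0,0,0,0,0,0,0]
}}

```text
clock: 5.85
tcp_pos: [0.5739, -0.0884, 0.1729]
orientation: [2.262, 0.193, 0.088]
contact_force: [0.6, -0.2, 0.2]
grip_width: 0.0855
```

Run:
```python
from fk import *
g=np.array([.595,-.1965,.077]); R=Rt(50,-80)@F1
plan(g-.155*R[:,2],R,3)
```

```text
clock 5.85 p [ 0.5739 -0.0884  0.1729] err mm [0.5 8.8 3.8] ang [ 0.03  0.28 -0.13] j [ 0.06  0.72 -0.28  1.98  1.34  1.11 -1.05] F [ 0.6 -0.2  0.2] w 0.08545572243390603
deg/row 0.10279601534378462 mm/row 3.201627716214871 twist [0.0001, 0.0008, -0.0003]
[0.005, -0.007, -0.025]
[0.005, -0.007, -0.025]
[0.006, -0.007, -0.025]
```

Call:
{"method": "apply_moves", "body": {
  "dp": [
    [0.005,-0.007,-0.025],
    [0.005,-0.007,-0.025],
    [0.005,-0.007,-0.02],
    [0,0,0]
  ],
  "twist": [
    [0,0.001,0],
    [0,0.001,0],
    [0,0,0],
    [0,0,0]
  ],
  "jaw": [0,0,0,0]
}}

```text
clock: 6.25
tcp_pos: [0.5747, -0.0781, 0.1774]
orientation: [2.262, 0.196, 0.096]
contact_force: [-0.2, 1.0, -0.2]
grip_width: 0.0855
```

Run:
```python
from fk import *
g=np.array([.595,-.1965,.077]); R=Rt(50,-80)@F1
plan(g-.155*R[:,2],R,3)
f=r.grab_frame('side'); save('s2',cv2.resize(f['color'][150:384,200:450],None,fx=3,fy=3)[:600])
```

```text
clock 6.25 p [ 0.5747 -0.0781  0.1774] err mm [-0.3 -1.5 -0.7] ang [-0.01 -0.12 -0.13] j [ 0.05  0.71 -0.29  1.98  1.33  1.12 -1.05] F [-0.2  1.  -0.2] w 0.0854696064182185
deg/row 0.05917434497626126 mm/row 0.5729743483395705 twist [-0.0, -0.0003, -0.0004]
[-0.002, 0.001, 0.004]
[-0.002, 0.001, 0.004]
[-0.002, 0.001, 0.004]
```

View pics/s2.png

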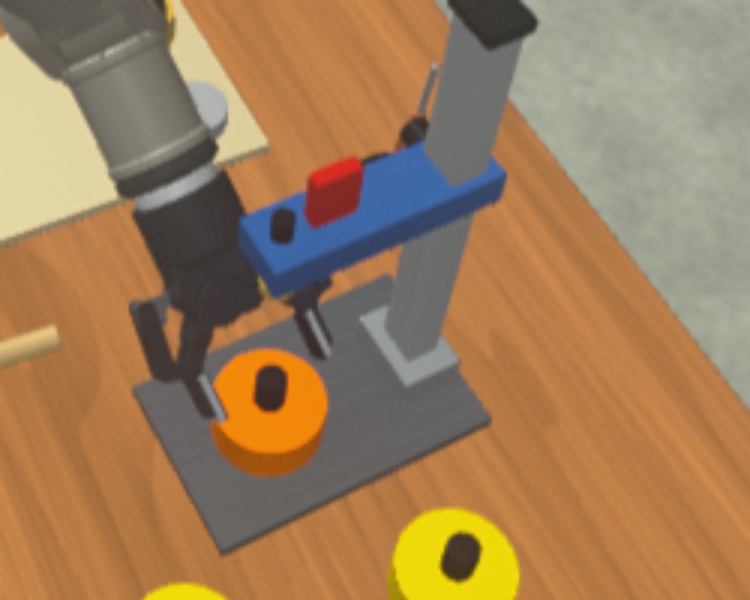

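Call:
{"method": "apply_moves", "body": {
  "dp": [
    [-0.002,0.001,0.01],
    [0,0,0],
    [0,0,0],
    [0,0,0],
    [0,0,0],
    [0,0,0],
    [0,0,0],
    [0,0,0]
  ],
  "twist": [
    [0,0,0],
    [0,0,0],
    [0,0,0],
    [0,0,0],
    [0,0,0],
    [0,0,0],
    [0,0,0],
    [0,0,0]
  ],
  "jaw": [100,140,170,200,230,255,255,255],
  "grip_force": 40
}}

```text
clock: 7.1
tcp_pos: [0.5746, -0.0795, 0.1767]
orientation: [2.262, 0.196, 0.096]
contact_force: [0.5, 0.7, 0.8]
grip_width: 0.0232
```

Run:
```python
from fk import *
g=np.array([.595,-.1965,.077]); R=Rt(50,-80)@F1
plan(g-.155*R[:,2]+[0,0,.044],R,6)
f=r.grab_frame('side'); save('s3',cv2.resize(f['color'][150:384,200:450],None,fx=3,fy=3)[:600])
```

```text
clock 7.1 p [ 0.5746 -0.0795  0.1767] err mm [-0.2 -0.1 43.9] ang [ 0.01 -0.11 -0.13] j [ 0.05  0.72 -0.29  1.98  1.33  1.12 -1.05] F [0.5 0.7 0.8] w 0.023232493784157423
deg/row 0.028326750817658897 mm/row 7.323450202580596 twist [0.0, -0.0001, -0.0002]
[-0.0, 0.047, -0.039]
[-0.0, 0.047, -0.039]
[-0.0, 0.047, -0.039]
[-0.0, 0.047, -0.039]
[-0.0, 0.047, -0.039]
[-0.0, 0.047, -0.039]
```

View pics/s3.png

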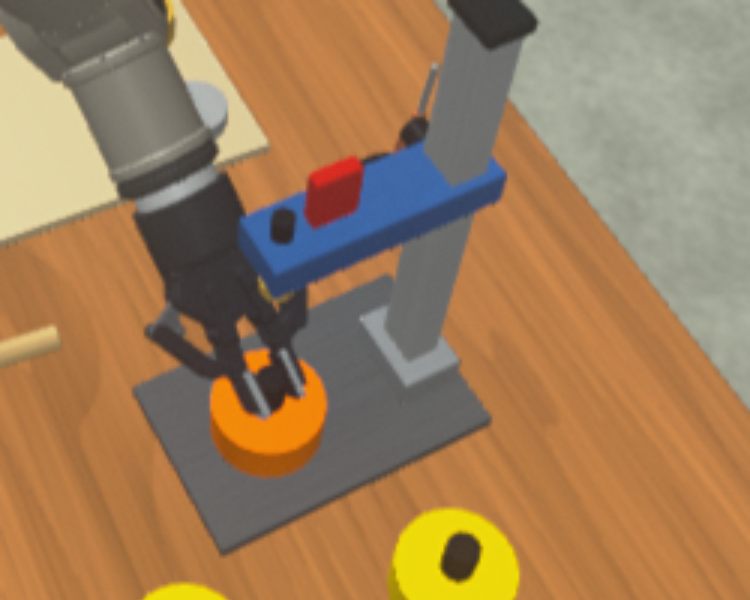

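Call:
{"method": "apply_moves", "body": {
  "dp": [
    [0,0.016,-0.013],
    [0,0.032,-0.027],
    [0,0.038,-0.032],
    [0,0.038,-0.032],
    [0,0.038,-0.032],
    [0,0.038,-0.032],
    [0,0.038,-0.032],
    [0,0.025,-0.021],
    [0,0,0]
  ],
  "twist": [
    [0,0,0],
    [0,0,0],
    [0,0,0],
    [0,0,0],
    [0,0,0],
    [0,0,0],
    [0,0,0],
    [0,0,0],
    [0,0,0]
  ],
  "jaw": [255,255,255,255,255,255,255,255,255]
}}

```text
clock: 8.05
tcp_pos: [0.5742, -0.0796, 0.2219]
orientation: [2.263, 0.196, 0.096]
contact_force: [0.8, -0.1, -0.8]
grip_width: 0.0225
```

Run:
```python
from fk import *
g=np.array([.595,-.1965,.077]); R=Rt(50,-80)@F1
plan(g-.155*R[:,2]+[0,0,.044],R,1)
f=r.grab_frame('side'); save('s4',cv2.resize(f['color'][150:384,200:450],None,fx=3,fy=3)[:600])
```

```text
clock 8.05 p [ 0.5742 -0.0796  0.2219] err mm [ 0.1 -0.  -1.3] ang [-0.04 -0.1  -0.16] j [ 0.06  0.64 -0.31  1.98  1.27  1.14 -0.97] F [ 0.8 -0.1 -0.8] w 0.022519881507962428
deg/row 0.19439011860061362 mm/row 1.2903480789388395 twist [-0.0003, -0.0008, -0.0013]
[0.001, -0.008, 0.007]
```

View pics/s4.png

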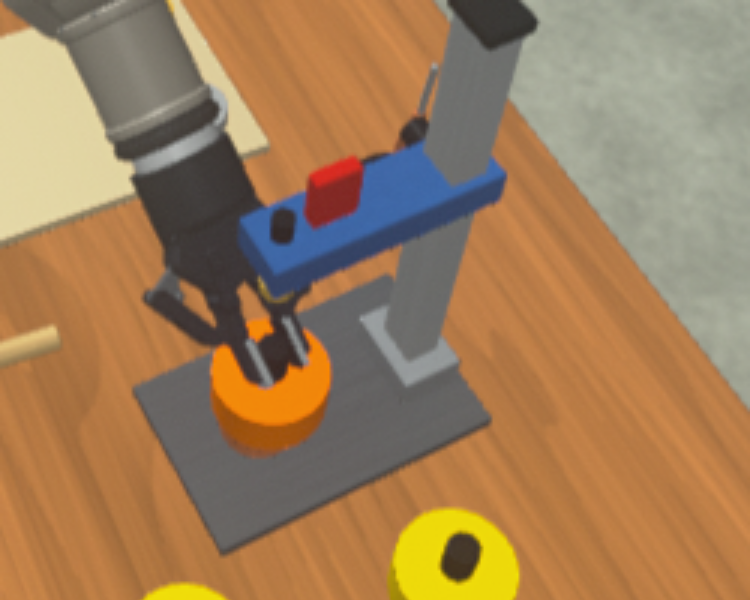

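```bash
cat > cov.py <<'E'
from h import *
def cov(n='side'):
    f=r.grab_frame(n);P,ok=cloud(f); hsv=cv2.cvtColor(f['color'],cv2.COLOR_RGB2HSV); H,S,V=[hsv[...,i].astype(int) for i in range(3)]
    m=ok&(H>5)&(H<16)&(S>200)&(V>200); Q=P[m]; 
    q=Q[np.abs(Q[:,2]-np.median(Q[:,2]))<.02]
    A=np.c_[q[:,:2]-q[:,:2].mean(0),np.ones(len(q))]; c=np.linalg.lstsq(A,q[:,2],rcond=None)[0]
    print(n,len(q),'centre',q.mean(0).round(4),'slope deg',np.degrees(c[:2]).round(1),'zrange',np.percentile(q[:,2],[2,98]).round(4), 'circ',cv2.minEnclosingCircle((q[:,:2]*1000).astype('float32')))
    return f
if __name__=='__main__':
    cov('side')
E
python3 cov.py
```

```text
side 72 centre [ 0.5878 -0.2124  0.0977] slope deg [-0.3  0.6] zrange [0.0939 0.1101] circ ((594.620849609375, -198.41339111328125), 42.08746337890625)
```

Run:
```python
from fk import *
R=Rt(50,-80)@F1
plan(np.array([.509,.274,.225]),R,14)
```

```text
clock 8.15 p [ 0.574  -0.0795  0.2213] err mm [-65.  353.5   3.7] ang [-0.05 -0.07 -0.13] j [ 0.06  0.64 -0.31  1.98  1.27  1.14 -0.97] F [ 0.4  0.1 -2. ] w 0.02259961957366425
deg/row 0.010945912767522452 mm/row 25.678237950191367 twist [-0.0, -0.0, -0.0001]
[-0.002, -0.136, -0.165]
[-0.002, -0.136, -0.165]
[-0.002, -0.136, -0.165]
[-0.002, -0.136, -0.165]
[-0.002, -0.136, -0.165]
[-0.002, -0.136, -0.165]
[-0.002, -0.136, -0.165]
[-0.002, -0.136, -0.165]
[-0.002, -0.136, -0.165]
[-0.002, -0.136, -0.165]
[-0.002, -0.136, -0.165]
[-0.002, -0.136, -0.165]
[-0.002, -0.136, -0.165]
[-0.002, -0.136, -0.165]
```

Call:
{"method": "apply_moves", "body": {
  "dp": [
    [-0.001,-0.04,-0.05],
    [-0.001,-0.08,-0.1],
    [-0.002,-0.12,-0.145],
    [-0.002,-0.136,-0.165],
    [-0.002,-0.136,-0.165],
    [-0.002,-0.136,-0.165],
    [-0.002,-0.136,-0.165],
    [-0.002,-0.136,-0.165],
    [-0.002,-0.12,-0.145],
    [-0.001,-0.08,-0.1],
    [-0.001,-0.04,-0.05]
  ],
  "twist": [
    [0,0,0],
    [0,0,0],
    [0,0,0],
    [0,0,0],
    [0,0,0],
    [0,0,0],
    [0,0,0],
    [0,0,0],
    [0,0,0],
    [0,0,0],
    [0,0,0]
  ],
  "jaw": [255,255,255,255,255,255,255,255,255,255,255]
}}

```text
clock: 9.25
tcp_pos: [0.5252, 0.1619, 0.2225]
orientation: [2.269, 0.215, 0.095]
contact_force: [0.1, -0.5, -1.2]
grip_width: 0.0225
```

Run:
```python
from fk import *
R=Rt(50,-80)@F1
plan(np.array([.509,.274,.225]),R,6)
```

```text
clock 9.25 p [0.5252 0.1619 0.2225] err mm [-16.2 112.1   2.5] ang [-0.45 -0.47  0.61] j [-0.26  0.68 -0.46  1.92  1.03  1.39 -1.15] F [ 0.1 -0.5 -1.2] w 0.02252681704506944
deg/row 0.1488929342700665 mm/row 18.88883764575159 twist [-0.0006, -0.0007, 0.0008]
[0.007, -0.099, -0.122]
[0.007, -0.099, -0.122]
[0.006, -0.099, -0.122]
[0.006, -0.099, -0.122]
[0.006, -0.099, -0.122]
[0.005, -0.099, -0.123]
```

Call:
{"method": "apply_moves", "body": {
  "dp": [
    [0.004,-0.06,-0.07],
    [0.007,-0.1,-0.122],
    [0.007,-0.11,-0.135],
    [0.007,-0.11,-0.135],
    [0.006,-0.1,-0.122],
    [0.004,-0.06,-0.07],
    [0.002,-0.02,-0.025],
    [0,0,0]
  ],
  "twist": [
    [-0.001,-0.001,0.001],
    [-0.001,-0.001,0.001],
    [-0.001,-0.001,0.001],
    [-0.001,-0.001,0.001],
    [0,0,0],
    [0,0,0],
    [0,0,0],
    [0,0,0]
  ],
  "jaw": [255,255,255,255,255,255,255,255]
}}

```text
clock: 10.05
tcp_pos: [0.5088, 0.2768, 0.2232]
orientation: [2.261, 0.2, 0.09]
contact_force: [-0.9, 0.4, 0.4]
grip_width: 0.0228
```

Run:
```python
from fk import *
from cov import cov
R=Rt(50,-80)@F1
f=cov('top'); save('t5',cv2.resize(f['color'][80:330,80:400],None,fx=2.4,fy=2.4))
f=cov('side')
plan(np.array([.509,.274,.182]),R,8)
```

```text
return _methods._mean(a, axis=axis, dtype=dtype,
  ret = ret.dtype.type(ret / rcount)
cov.py:6: RuntimeWarning: Mean of empty slice.
  A=np.c_[q[:,:2]-q[:,:2].mean(0),np.ones(len(q))]; c=np.linalg.lstsq(A,q[:,2],rcond=None)[0]
  ret = um.true_divide(
cov.py:7: RuntimeWarning: Mean of empty slice.
  print(n,len(q),'centre',q.mean(0).round(4),'slope deg',np.degrees(c[:2]).round(1),'zrange',np.percentile(q[:,2],[2,98]).round(4), 'circ',cv2.minEnclosingCircle((q[:,:2]*1000).astype('float32')))
Traceback (most recent call last):
  File "cov.py", line 7, in cov
    print(n,len(q),'centre',q.mean(0).round(4),'slope deg',np.degrees(c[:2]).round(1),'zrange',np.percentile(q[:,2],[2,98]).round(4), 'circ',cv2.minEnclosingCircle((q[:,:2]*1000).astype('float32')))
                                                                                               ~~~~~~~~~~~~~^^^^^^^^^^^^^^^
IndexError: index -1 is out of bounds for axis 0 with size 0
```

Top view's mask was empty because the arm hides the cover. I'll use the side view with a looser mask.

```bash
sed -i 's/&(V>200)/\&(V>140)\&(P[...,2]>.03)\&(P[...,2]<.2)\&(P[...,0]>.4)\&(P[...,1]<.3)/; s/(H>5)&(H<16)/(H>5)\&(H<15)/' cov.py
python3 - <<'E'
from fk import *
from cov import cov
R=Rt(50,-80)@F1
f=r.grab_frame('side'); save('s5',cv2.resize(f['color'][80:300,100:360],None,fx=2.7,fy=2.7))
plan(np.array([.509,.274,.182]),R,8)
try: cov('side')
except Exception as e: print(e)
E
```

```text
clock 10.15 p [0.5091 0.2757 0.2232] err mm [ -0.1  -1.7 -41.2] ang [0.11 0.1  0.09] j [-0.41  0.75 -0.5   1.79  0.93  1.53 -1.21] F [ 0.3 -0.9 -1.6] w 0.023132050894067353
deg/row 0.021906012622642763 mm/row 5.160212572415421 twist [0.0001, 0.0001, 0.0001]
[-0.0, -0.032, 0.029]
[-0.0, -0.032, 0.029]
[-0.0, -0.032, 0.029]
[-0.0, -0.032, 0.029]
[-0.0, -0.032, 0.029]
[-0.0, -0.032, 0.029]
[-0.0, -0.032, 0.029]
[-0.0, -0.032, 0.029]
side 221 centre [0.5156 0.1257 0.0857] slope deg [ 8.3 16.1] zrange [0.0675 0.1026] circ ((528.3644409179688, 153.03939819335938), 41.89800262451172)
```

View pics/s5.png

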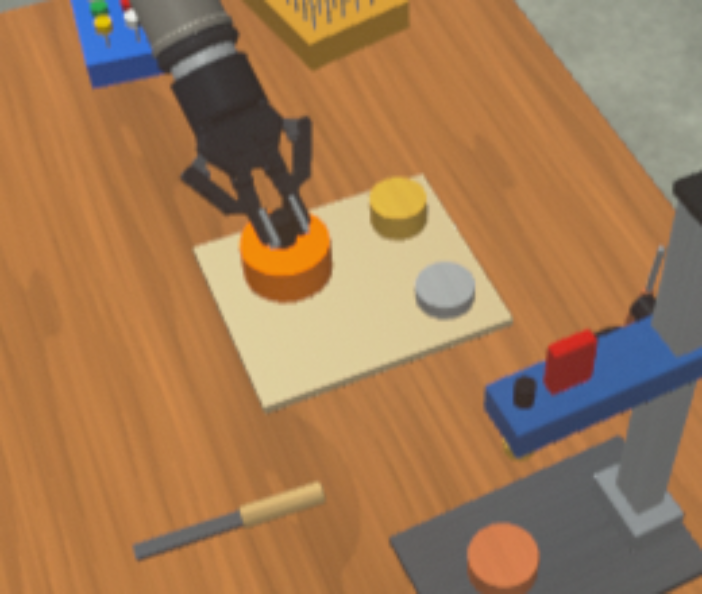

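Side view: the cover is held level over the free half of the board at crop (287,255), and the copper slug is exposed on the gauge at (503,555). Now I'll lower it.

Call:
{"method": "apply_moves", "body": {
  "dp": [
    [0,-0.016,0.0135],
    [0,-0.032,0.027],
    [0,-0.038,0.032],
    [0,-0.038,0.032],
    [0,-0.038,0.032],
    [0,-0.032,0.027],
    [0,-0.02,0.017],
    [0,-0.01,0.008],
    [0,-0.003,0.003],
    [0,0,0]
  ],
  "twist": [
    [0,0,0],
    [0,0,0],
    [0,0,0],
    [0,0,0],
    [0,0,0],
    [0,0,0],
    [0,0,0],
    [0,0,0],
    [0,0,0],
    [0,0,0]
  ],
  "jaw": [255,255,255,255,255,255,255,255,255,255]
}}

```text
clock: 11.2
tcp_pos: [0.5099, 0.2719, 0.1838]
orientation: [2.257, 0.194, 0.086]
contact_force: [-0.3, -0.3, -1.3]
grip_width: 0.0226
```

Run:
```python
from fk import *
R=Rt(50,-80)@F1
plan(np.array([.509,.274,.177]),R,4)
```

```text
clock 11.2 p [0.5099 0.2719 0.1838] err mm [-0.9  2.1 -6.8] ang [ 0.28  0.33 -0.03] j [-0.42  0.81 -0.49  1.8   0.95  1.49 -1.26] F [-0.3 -0.3 -1.3] w 0.022608591805246797
deg/row 0.1095891614938329 mm/row 1.789244678197617 twist [0.0006, 0.0007, -0.0001]
[-0.001, -0.014, 0.005]
[-0.001, -0.014, 0.005]
[-0.001, -0.014, 0.005]
[-0.001, -0.014, 0.005]
```

Call:
{"method": "apply_moves", "body": {
  "dp": [
    [0,-0.0065,0.0055],
    [0,-0.0065,0.0055],
    [0,-0.0065,0.0055],
    [0,-0.0065,0.0055],
    [0,-0.0065,0.0055],
    [0,-0.003,0.0025]
  ],
  "twist": [
    [0.001,0.001,0],
    [0.001,0.001,0],
    [0,0,0],
    [0,0,0],
    [0,0,0],
    [0,0,0]
  ],
  "jaw": [255,255,255,255,255,255]
}}

```text
clock: 11.8
tcp_pos: [0.5101, 0.2721, 0.1785]
orientation: [2.262, 0.196, 0.093]
contact_force: [-0.2, -0.3, -1.3]
grip_width: 0.0233
```

Run:
```python
from fk import *
R=Rt(50,-80)@F1
plan(np.array([.509,.274,.177]),R,4)
```

```text
clock 11.8 p [0.5101 0.2721 0.1785] err mm [-1.1  1.9 -1.5] ang [-0.01  0.02 -0.09] j [-0.42  0.82 -0.49  1.8   0.96  1.48 -1.26] F [-0.2 -0.3 -1.3] w 0.023250325715346045
deg/row 0.022804799603691674 mm/row 0.6748148610647159 twist [-0.0, 0.0, -0.0002]
[-0.002, -0.005, -0.001]
[-0.002, -0.005, -0.001]
[-0.002, -0.005, -0.001]
[-0.002, -0.005, -0.001]
```

Call:
{"method": "apply_moves", "body": {
  "dp": [
    [0,-0.0045,0.004],
    [0,-0.0045,0.004],
    [0,-0.0045,0.004]
  ],
  "twist": [
    [0,0,0],
    [0,0,0],
    [0,0,0]
  ],
  "jaw": [255,255,255]
}}

```text
clock: 12.1
tcp_pos: [0.5102, 0.2721, 0.1765]
orientation: [2.262, 0.196, 0.093]
contact_force: [-1.0, 2.4, 4.4]
grip_width: 0.0225
```

Run:
```python
from fk import *
print(r.get_obs()['tcp_pos'],r.get_obs()['contact_force'])
from cov import cov
f=cov('side'); save('s6',cv2.resize(f['color'][110:230,140:300],None,fx=4.5,fy=4.5))
```

```text
[0.51017942 0.27213158 0.17652641] [-0.95775237  2.37830352  4.4338753 ]
side 149 centre [0.5179 0.1228 0.0434] slope deg [7.5 9.8] zrange [0.0316 0.0553] circ ((530.14892578125, 149.39620971679688), 42.12217330932617)
```

View pics/s6.png

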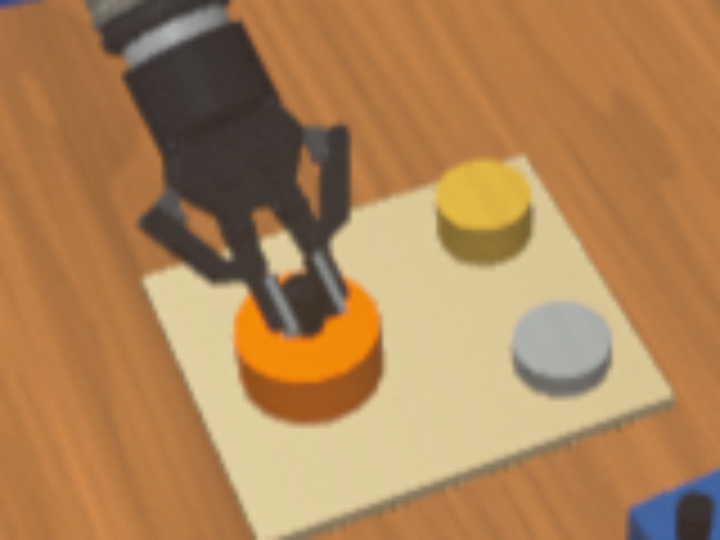

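The force rose to 4.4 N upward, so the cover is resting on the board, level at crop (308,345). I'll release it and back out.

Call:
{"method": "apply_moves", "body": {
  "dp": [
    [0,0,0],
    [0,0,0],
    [0,0,0],
    [0,0,0],
    [0,0,0],
    [0,0,0],
    [0,0,-0.03],
    [0,0,-0.08],
    [0,0,-0.12],
    [0,0,-0.15],
    [0,0,-0.15],
    [0,0,-0.15],
    [0,0,-0.1]
  ],
  "twist": [
    [0,0,0],
    [0,0,0],
    [0,0,0],
    [0,0,0],
    [0,0,0],
    [0,0,0],
    [0,0,0],
    [0,0,0],
    [0,0,0],
    [0,0,0],
    [0,0,0],
    [0,0,0],
    [0,0,0]
  ],
  "jaw": [170,140,110,70,30,0,0,0,0,0,0,0,0]
}}

```text
clock: 13.45
tcp_pos: [0.4963, 0.3491, 0.2423]
orientation: [2.263, 0.196, 0.093]
contact_force: [0.0, -0.4, -0.9]
grip_width: 0.0853
```

Run:
```python
from fk import *
from cov import cov
x=fit(); o=r.get_obs()
f=cov('side'); save('s7',cv2.resize(f['color'][90:384,100:400],None,fx=2,fy=2))
P,ok=cloud(f);hsv=cv2.cvtColor(f['color'],cv2.COLOR_RGB2HSV); H,S,V=[hsv[...,i].astype(int) for i in range(3)]
m=ok&(np.abs(P[...,0]-.594)<.026)&(np.abs(P[...,1]+.196)<.05)&(P[...,2]>.025)&(P[...,2]<.07)
Q=P[m]; print('slug',len(Q),np.percentile(Q[:,2],[5,25,50,75,95,99]).round(4),Q[:,:2].mean(0).round(4))
m=ok&(H>105)&(H<125)&(S>120)&(P[...,2]>.2); Q=P[m];print('carr',np.percentile(Q[:,2],[50,75,90,95,99]).round(4))
m=ok&((H<6)|(H>174))&(S>150)&(P[...,2]>.2); Q=P[m];print('fin',np.percentile(Q[:,2],[90,95,99]).round(4))
# fin push start
q0=o['joints']
for az in (-90,-45,0,-18):
  for F in (np.eye(3),F1):
    a=ik(x,np.array([.628,-.194,.34+.173]),Rt(0,az)@F,q0); print(az,F[0,0],a[0].round(2),a[1:], (a[0]-q0).round(1))
```

```text
params [ 0.288 -0.001 -0.03   0.001 -0.032  0.542  0.    -0.     0.473  0.001
  0.153] res mm [-0.2, 0.0, 0.0, -0.2, -0.0, -0.1, 0.1, 0.2, -0.0, 0.1, 0.2, -0.0, 0.1, -0.2, 0.0, 0.1, -0.2, 0.0, -0.2, 0.3, -0.0]
side 145 centre [0.5175 0.1243 0.0434] slope deg [7.8 8.8] zrange [0.0306 0.0549] circ ((530.3451538085938, 151.3586883544922), 43.22629928588867)
slug 508 [0.0324 0.0366 0.0381 0.0394 0.0411 0.0422] [ 0.5922 -0.1954]
carr [0.2638 0.2647 0.2655 0.2659 0.2668]
fin [0.3104 0.3108 0.3117]
-90 1.0 [ 0.99  0.72 -1.36  1.41  0.7   1.56  2.83] (np.float64(0.03725855599234911), np.float64(0.012425310163915685)) [ 1.5 -0.1 -0.8 -0.3 -0.2 -0.1  4.1]
-90 -1.0 [ 0.63  0.44 -0.61  1.43  0.25  1.35  0.01] (np.float64(0.016465241165258666), np.float64(0.005619121102937465)) [ 1.1 -0.3 -0.1 -0.3 -0.6 -0.3  1.2]
-45 1.0 [ 0.24  0.38 -0.04  1.46  0.02  1.31 -2.17] (np.float64(0.002302223388464301), np.float64(0.00334888850520307)) [ 0.7 -0.4  0.5 -0.2 -0.9 -0.3 -0.9]
-45 -1.0 [ 0.88  0.57 -1.06  1.41  0.5   1.44  0.61] (np.float64(0.023351257279939443), np.float64(0.006652359536297118)) [ 1.4 -0.2 -0.5 -0.3 -0.4 -0.2  1.8]
0 1.0 [ 0.35  0.38 -0.2   1.45  0.08  1.31 -1.43] (np.float64(0.004832802420725272), np.float64(0.002924499683099586)) [ 0.9 -0.4  0.3 -0.2 -0.8 -0.3 -0.2]
0 -1.0 [ 0.99  0.72 -1.36  1.41  0.7   1.56  1.26] (np.float64(0.027082168511951252), np.float64(0.007860273499742311)) [ 1.5 -0.1 -0.8 -0.3 -0.2 -0.1  2.5]
-18 1.0 [ 0.3   0.38 -0.14  1.46  0.05  1.31 -1.72] (np.float64(0.0030009053626515857), np.float64(0.0028882002055743558)) [ 0.8 -0.4  0.4 -0.2 -0.8 -0.3 -0.5]
-18 -1.0 [ 0.99  0.72 -1.36  1.41  0.7   1.56  0.94] (np.float64(0.025095488341101015), np.float64(0.006958248829096018)) [ 1.5 -0.1 -0.8 -0.3 -0.2 -0.1  2.2]
```

View pics/s7.png

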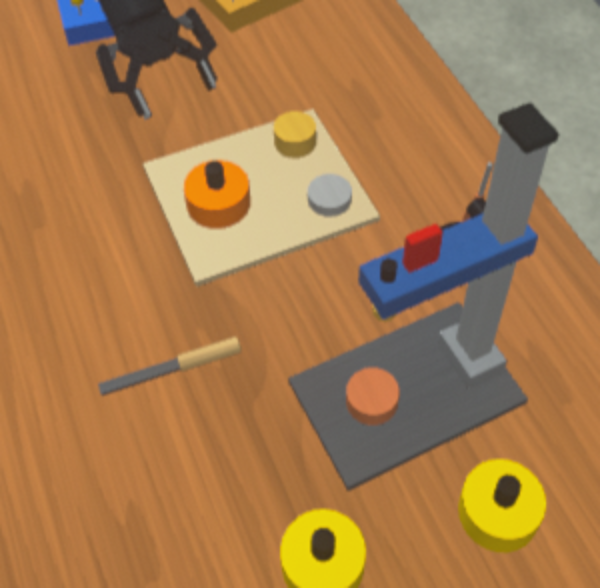

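Run:
```python
from fk import *
x=fit(); o=r.get_obs()
a=ik(x,np.array([.622,-.1935,.345+.173]),Rt(0,0),o['joints']); print(a)
jplan(x,a[0],20)
```

```text
params [ 0.288 -0.001 -0.03   0.001 -0.032  0.542  0.    -0.     0.473  0.
  0.154] res mm [-0.2, 0.0, 0.0, -0.2, -0.0, -0.1, 0.1, 0.2, 0.0, 0.1, 0.2, 0.0, 0.1, -0.2, 0.1, 0.1, -0.2, 0.1, -0.1, 0.2, -0.0, -0.1, 0.2, -0.0]
(array([ 0.34715385,  0.37119617, -0.19552592,  1.45980888,  0.07290258,
        1.3177114 , -1.42443199]), np.float64(0.004929596444248118), np.float64(0.0029448228509031736))
qstep [ 0.043 -0.02   0.017 -0.011 -0.04  -0.015 -0.01 ] minz 0.24341535742293569
[[0.117, 0.202, 0.105], [0.127, 0.201, 0.094], [0.137, 0.201, 0.083], [0.147, 0.199, 0.072], [0.156, 0.197, 0.06], [0.165, 0.194, 0.048], [0.174, 0.191, 0.035], [0.182, 0.187, 0.023], [0.19, 0.182, 0.01], [0.198, 0.177, -0.004], [0.205, 0.171, -0.017], [0.211, 0.164, -0.031], [0.217, 0.157, -0.044], [0.222, 0.149, -0.058], [0.227, 0.14, -0.071], [0.231, 0.131, -0.085], [0.234, 0.121, -0.098], [0.236, 0.111, -0.112], [0.238, 0.1, -0.125], [0.238, 0.089, -0.138]]
[[0.0146, -0.0269, 0.0333], [0.0148, -0.0262, 0.034], [0.015, -0.0255, 0.0345], [0.0152, -0.0247, 0.0351], [0.0155, -0.0239, 0.0356], [0.0158, -0.0231, 0.0361], [0.0161, -0.0222, 0.0366], [0.0165, -0.0214, 0.037], [0.0168, -0.0205, 0.0374], [0.0172, -0.0196, 0.0377], [0.0177, -0.0187, 0.038], [0.0181, -0.0178, 0.0382], [0.0186, -0.0169, 0.0384], [0.0192, -0.0159, 0.0385], [0.0197, -0.015, 0.0386], [0.0203, -0.0141, 0.0385], [0.0209, -0.0132, 0.0385], [0.0216, -0.0124, 0.0383], [0.0223, -0.0115, 0.0381], [0.023, -0.0107, 0.0379]]
tips [[0.52, 0.22, 0.13], [0.55, 0.14, 0.16], [0.57, 0.07, 0.19], [0.6, -0.01, 0.23], [0.61, -0.1, 0.28], [0.62, -0.19, 0.35]]
```

Call:
{"method": "apply_moves", "body": {
  "dp": [
    [0.06,0.15,0.02],
    [0.127,0.22,0.08],
    [0.137,0.21,0.07],
    [0.147,0.2,0.07],
    [0.156,0.197,0.06],
    [0.165,0.194,0.048],
    [0.174,0.19,0.035],
    [0.182,0.187,0.023],
    [0.19,0.182,0.01],
    [0.198,0.177,-0.004],
    [0.205,0.17,-0.017],
    [0.21,0.164,-0.03],
    [0.217,0.157,-0.045],
    [0.222,0.15,-0.058],
    [0.15,0.1,-0.06],
    [0.07,0.05,-0.03]
  ],
  "twist": [
    [0.0146,-0.027,0.033],
    [0.015,-0.026,0.034],
    [0.015,-0.0255,0.0345],
    [0.015,-0.025,0.035],
    [0.0155,-0.024,0.0356],
    [0.016,-0.023,0.036],
    [0.016,-0.022,0.0366],
    [0.0165,-0.0214,0.037],
    [0.017,-0.0205,0.0374],
    [0.017,-0.0196,0.0377],
    [0.0177,-0.0187,0.038],
    [0.018,-0.018,0.038],
    [0.0186,-0.017,0.0384],
    [0.019,-0.016,0.0385],
    [0.02,-0.015,0.0386],
    [0.02,-0.014,0.0385]
  ],
  "jaw": [0,0,50,100,150,200,255,255,255,255,255,255,255,255,255,255],
  "grip_force": 20
}}

```text
clock: 15.1
tcp_pos: [0.6282, -0.051, 0.4453]
orientation: [2.363, -1.786, -0.103]
contact_force: [-0.7, 0.6, -0.0]
grip_width: 0.0001
```

Run:
```python
from fk import *
plan(np.array([.622,-.1935,.35+.173]),Rt(0,0),8)
```

```text
clock 15.1 p [ 0.6282 -0.051   0.4453] err mm [  -6.2 -142.5   77.7] ang [10.03 -4.42 15.77] j [ 0.21  0.44 -0.35  1.55  0.23  1.36 -1.49] F [-0.7  0.6 -0. ] w 6.116903838843194e-05
deg/row 2.401039660330743 mm/row 20.30472160571383 twist [0.0105, -0.0046, 0.0164]
[0.145, 0.06, -0.064]
[0.146, 0.054, -0.066]
[0.147, 0.047, -0.069]
[0.148, 0.04, -0.071]
[0.149, 0.034, -0.073]
[0.149, 0.027, -0.076]
[0.149, 0.02, -0.078]
[0.149, 0.013, -0.079]
```

Call:
{"method": "apply_moves", "body": {
  "dp": [
    [0.03,0.03,-0.18],
    [0.06,0.03,-0.2],
    [0.12,0.04,-0.16],
    [0.15,0.04,-0.06],
    [0.17,0.04,-0.03],
    [0.19,0.03,-0.01],
    [0.19,0.02,0],
    [0.15,0.01,0],
    [0.08,0,0],
    [0.02,0,0]
  ],
  "twist": [
    [0.0105,-0.005,0.016],
    [0.0105,-0.005,0.016],
    [0.0105,-0.005,0.016],
    [0.0105,-0.005,0.016],
    [0.0105,-0.005,0.016],
    [0.0105,-0.005,0.016],
    [0.0105,-0.005,0.016],
    [0.01,-0.004,0.016],
    [0,0,0],
    [0,0,0]
  ],
  "jaw": [255,255,255,255,255,255,255,255,255,255]
}}

```text
clock: 16.1
tcp_pos: [0.6243, -0.2005, 0.536]
orientation: [-2.196, 2.227, -0.005]
contact_force: [-0.0, -0.7, 0.3]
grip_width: 0.0001
```

Run:
```python
from fk import *
plan(np.array([.622,-.1935,.33+.173]),Rt(0,0),4)
```

```text
clock 16.1 p [ 0.6243 -0.2005  0.536 ] err mm [ -2.3   7.  -33. ] ang [-0.71  0.44 -0.81] j [ 0.41  0.38 -0.28  1.42  0.09  1.35 -1.45] F [-0.  -0.7  0.3] w 0.00013571563471706947
deg/row 0.29097654314256566 mm/row 8.459273637848153 twist [-0.0015, 0.0009, -0.0017]
[-0.014, 0.006, 0.069]
[-0.014, 0.006, 0.069]
[-0.014, 0.005, 0.069]
[-0.015, 0.005, 0.069]
```

Call:
{"method": "apply_moves", "body": {
  "dp": [
    [-0.015,0.006,0.06],
    [-0.015,0.006,0.07],
    [-0.015,0.005,0.06],
    [-0.013,0.005,0.03],
    [0,0,0]
  ],
  "twist": [
    [-0.002,0.001,-0.002],
    [-0.002,0.001,-0.002],
    [-0.002,0.001,-0.002],
    [0,0,0],
    [0,0,0]
  ],
  "jaw": [255,255,255,255,255]
}}

```text
clock: 16.6
tcp_pos: [0.6223, -0.1886, 0.5053]
orientation: [2.228, -2.214, -0.01]
contact_force: [0.5, 0.1, -0.5]
grip_width: 0.0
```

Run:
```python
from fk import *
plan(np.array([.622,-.1935,.313+.173]),Rt(0,0),1)
f=r.grab_frame('side'); save('s8',cv2.resize(f['color'][90:290,230:430],None,fx=3,fy=3))
f=r.grab_frame('top'); save('t8',cv2.resize(f['color'][90:250,250:430],None,fx=3.5,fy=3.5))
```

```text
clock 16.6 p [ 0.6223 -0.1886  0.5053] err mm [ -0.3  -4.9 -19.3] ang [0.28 0.23 0.38] j [ 0.4   0.38 -0.28  1.47  0.11  1.3  -1.45] F [ 0.5  0.1 -0.5] w 4.1474888906968537e-05
deg/row 0.5246503003135039 mm/row 19.933226508968822 twist [0.0023, 0.0019, 0.0032]
[0.041, 0.002, 0.161]
```

View pics/s8.png

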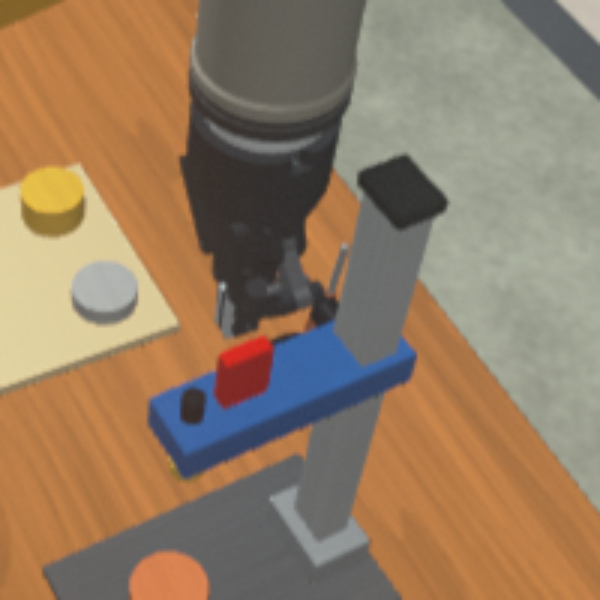

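View pics/t8.png

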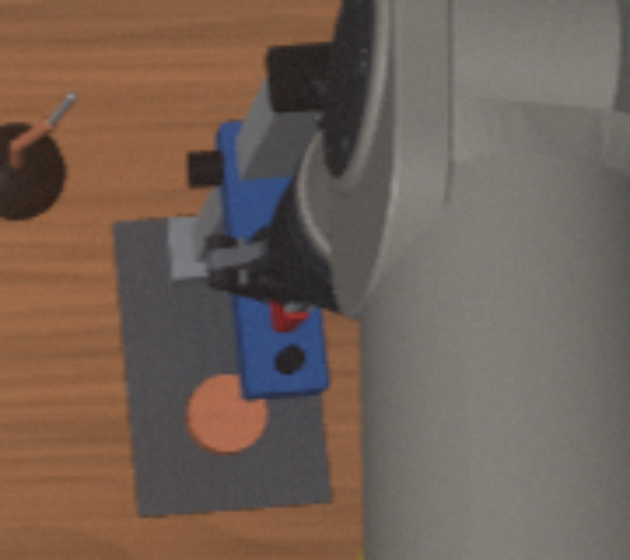

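Run:
```python
from fk import *
o=r.get_obs();M=chain(o['joints']); print('forearm dir',M[4][:,2].round(2),'j6 axis',M[5][:,1].round(2),'wrist',(o['tcp_pos']-.154*M[6][:,2]).round(3))
for n in ('top','side'):
    f=r.grab_frame(n);P,ok=cloud(f)
    Q=P[ok&(P[...,2]>.345)&(P[...,2]<1)&(P[...,0]>.3)&(P[...,1]>-.4)&(P[...,1]<.0)]
    for z0 in np.arange(.34,.82,.04):
        q=Q[(Q[:,2]>z0)&(Q[:,2]<z0+.04)]
        if len(q)>5: print(n,round(z0,2),len(q),'x',np.percentile(q[:,0],[1,50,99]).round(3),'y',np.percentile(q[:,1],[1,50,99]).round(3))
```

```text
forearm dir [ 0.96 -0.11 -0.27] j6 axis [0.11 0.99 0.  ] wrist [ 0.623 -0.19   0.66 ]
top 0.34 156 x [0.609 0.709 0.733] y [-0.2   -0.179 -0.17 ]
top 0.38 445 x [0.605 0.712 0.737] y [-0.196 -0.174 -0.137]
top 0.42 241 x [0.609 0.62  0.633] y [-0.162 -0.142 -0.128]
top 0.46 218 x [0.586 0.604 0.639] y [-0.178 -0.157 -0.152]
top 0.5 180 x [0.591 0.606 0.637] y [-0.168 -0.155 -0.15 ]
top 0.54 231 x [0.599 0.62  0.657] y [-0.16  -0.153 -0.15 ]
top 0.62 381 x [0.552 0.598 0.66 ] y [-0.146 -0.14  -0.137]
top 0.66 2785 x [0.493 0.619 0.664] y [-0.231 -0.146 -0.132]
top 0.7 14718 x [0.381 0.54  0.639] y [-0.229 -0.166 -0.119]
top 0.74 12599 x [0.365 0.412 0.49 ] y [-0.198 -0.16  -0.12 ]
side 0.34 454 x [0.61  0.709 0.734] y [-0.207 -0.199 -0.173]
side 0.38 1076 x [0.605 0.706 0.737] y [-0.247 -0.198 -0.142]
side 0.42 562 x [0.602 0.615 0.633] y [-0.252 -0.228 -0.136]
side 0.46 888 x [0.585 0.604 0.646] y [-0.228 -0.221 -0.178]
side 0.5 972 x [0.583 0.602 0.649] y [-0.23  -0.219 -0.177]
side 0.54 1290 x [0.584 0.602 0.649] y [-0.229 -0.221 -0.177]
side 0.58 1012 x [0.585 0.605 0.646] y [-0.235 -0.223 -0.182]
side 0.62 2052 x [0.518 0.598 0.659] y [-0.242 -0.235 -0.208]
side 0.66 5857 x [0.381 0.551 0.657] y [-0.241 -0.225 -0.19 ]
side 0.7 10441 x [0.306 0.455 0.629] y [-0.233 -0.207 -0.188]
side 0.74 4181 x [0.301 0.349 0.451] y [-0.207 -0.199 -0.19 ]
```

Call:
{"method": "apply_moves", "body": {
  "dp": [
    [0.02,0,0.03],
    [0.02,0,0.05],
    [0,0,0.03],
    [0,0,0.015],
    [0,0,0.01],
    [0,0,0.01],
    [0,0,0.01]
  ],
  "twist": [
    [0.001,0.001,0.002],
    [0.001,0.001,0.001],
    [0,0,0],
    [0,0,0],
    [0,0,0],
    [0,0,0],
    [0,0,0]
  ],
  "jaw": [255,255,255,255,255,255,255]
}}

```text
clock: 17.5
tcp_pos: [0.6224, -0.1959, 0.4873]
orientation: [-2.217, 2.225, -0.006]
contact_force: [0.3, -0.3, 0.6]
grip_width: 0.0
```

Run:
```python
from fk import *
plan(np.array([.622,-.1935,.33]),Rt(0,0),1)
```

```text
clock 17.5 p [ 0.6224 -0.1959  0.4873] err mm [  -0.4    2.4 -157.3] ang [-0.19 -0.13 -0.2 ] j [ 0.41  0.4  -0.28  1.5   0.11  1.26 -1.46] F [ 0.3 -0.3  0.6] w 3.2419131795640315e-05
deg/row 0.3048213740823349 mm/row 157.33883488994033 twist [-0.0016, -0.0011, -0.0016]
[-0.023, 0.008, 1.311]
```

Call:
{"method": "apply_moves", "body": {
  "dp": [
    [-0.01,0,0.01],
    [-0.01,0,0.02],
    [0,0,0.03],
    [0,0,0.04],
    [0,0,0.05],
    [0,0,0.05],
    [0,0,0.05],
    [0,0,0.05]
  ],
  "twist": [
    [-0.0005,0,-0.001],
    [0,0,0],
    [0,0,0],
    [0,0,0],
    [0,0,0],
    [0,0,0],
    [0,0,0],
    [0,0,0]
  ],
  "jaw": [255,255,255,255,255,255,255,255]
}}

```text
clock: 18.3
tcp_pos: [0.6223, -0.1934, 0.4515]
orientation: [-2.219, 2.223, -0.009]
contact_force: [-1.9, -0.1, 5.7]
grip_width: 0.0001
```

Run:
```python
from fk import *
plan(np.array([.622,-.1935,.33]),Rt(0,0),1)
f=r.grab_frame('side'); save('s9',cv2.resize(f['color'][90:290,230:430],None,fx=3,fy=3))
```

```text
clock 18.3 p [ 0.6223 -0.1934  0.4515] err mm [-3.000e-01 -1.000e-01 -1.215e+02] ang [-0.26 -0.21 -0.08] j [ 0.41  0.42 -0.28  1.55  0.12  1.19 -1.47] F [-1.9 -0.1  5.7] w 0.00013652650251294178
deg/row 0.3425696988019432 mm/row 121.47775317641161 twist [-0.0021, -0.0018, -0.0007]
[-0.003, 0.007, 1.012]
```

View pics/s9.png

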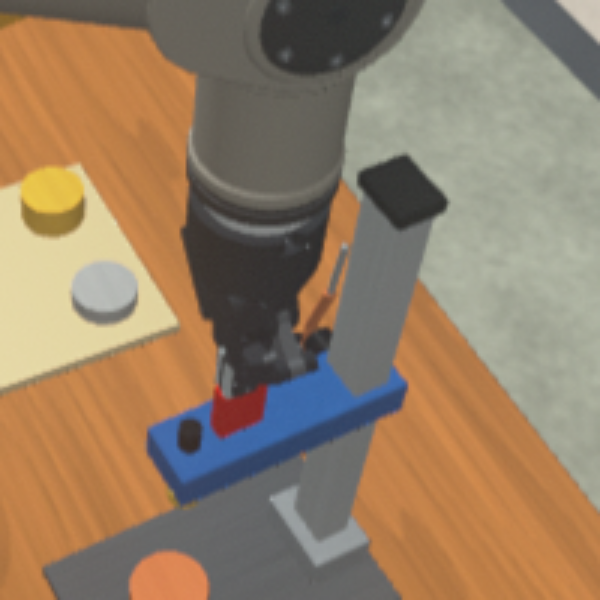

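Call:
{"method": "apply_moves", "body": {
  "dp": [
    [0,0,0.03],
    [0,0,0.05],
    [0,0,0.05],
    [0,0,0.05],
    [0,0,0.05],
    [0,0,0.05],
    [0,0,0.05],
    [0,0,0.05],
    [0,0,0.05],
    [0,0,0.05],
    [0,0,0.05],
    [0,0,0.05],
    [0,0,0.05],
    [0,0,0.05],
    [0,0,0.05],
    [0,0,0.05],
    [0,0,0.04],
    [0,0,0.02]
  ],
  "twist": [
    [-0.001,-0.001,0],
    [-0.001,-0.001,0],
    [0,0,0],
    [0,0,0],
    [0,0,0],
    [0,0,0],
    [0,0,0],
    [0,0,0],
    [0,0,0],
    [0,0,0],
    [0,0,0],
    [0,0,0],
    [0,0,0],
    [0,0,0],
    [0,0,0],
    [0,0,0],
    [0,0,0],
    [0,0,0]
  ],
  "jaw": [255,255,255,255,255,255,255,255,255,255,255,255,255,255,255,255,255,255]
}}

```text
clock: 20.15
tcp_pos: [0.6228, -0.1941, 0.3404]
orientation: [-2.219, 2.223, -0.001]
contact_force: [-0.7, -0.4, 4.9]
grip_width: 0.0001
```

```bash
cat > look.py <<'E'
import sys
from fk import *
plan(np.array([.622,-.1935,.318]),Rt(0,0),1)
f=r.grab_frame('side'); c=f['color']
save(sys.argv[1],np.hstack([cv2.resize(c[150:320,230:400],(560,560),interpolation=cv2.INTER_CUBIC)]))
save(sys.argv[1]+'z',cv2.resize(c[215:290,265:340],(600,600),interpolation=cv2.INTER_CUBIC))
P,ok=cloud(f); hsv=cv2.cvtColor(c,cv2.COLOR_RGB2HSV); H,S,V=[hsv[...,i].astype(int) for i in range(3)]
b=ok&(H>105)&(H<125)&(S>120)&(P[...,0]>.57)&(P[...,0]<.7)&(P[...,1]<-.12)&(P[...,2]>.05); print('carr top',np.percentile(P[b][:,2],[50,80,95]).round(4))
m=ok&(V<70)&(np.hypot(P[...,0]-.593,P[...,1]+.196)<.010)&(P[...,2]>.06); 
if m.any(): print('stem top',np.percentile(P[m][:,2],[50,90,97]).round(4),m.sum())
E
python3 look.py s10
```

```text
clock 20.15 p [ 0.6228 -0.1941  0.3404] err mm [ -0.8   0.6 -22.4] ang [-0.07  0.02 -0.1 ] j [ 0.4   0.52 -0.27  1.66  0.16  0.99 -1.49] F [-0.7 -0.4  4.9] w 0.0001068203992150388
deg/row 0.12424607795594986 mm/row 22.41200358335309 twist [-0.0006, 0.0001, -0.0009]
[-0.005, 0.007, 0.187]
carr top [0.1196 0.1212 0.1227]
stem top [0.3085 0.334  0.341 ] 114
```

View pics/s10.png

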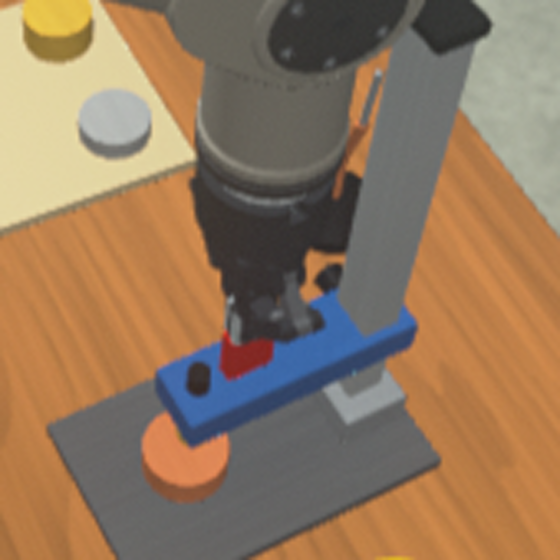

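Call:
{"method": "apply_moves", "body": {
  "dp": [
    [0,0,0.02],
    [0,0,0.025],
    [0,0,0.025],
    [0,0,0.025],
    [0,0,0.025],
    [0,0,0.01],
    [0,0,0.005]
  ],
  "twist": [
    [0,0,0],
    [0,0,0],
    [0,0,0],
    [0,0,0],
    [0,0,0],
    [0,0,0],
    [0,0,0]
  ],
  "jaw": [255,255,255,255,255,255,255]
}}

```text
clock: 20.9
tcp_pos: [0.6228, -0.194, 0.3227]
orientation: [-2.219, 2.223, -0.001]
contact_force: [-1.3, 0.3, 3.0]
grip_width: 0.0002
```

```bash
python3 look.py s11
```

```text
clock 20.9 p [ 0.6228 -0.194   0.3227] err mm [-0.8  0.5 -4.7] ang [-0.06  0.02 -0.11] j [ 0.4   0.54 -0.27  1.67  0.16  0.95 -1.5 ] F [-1.3  0.3  3. ] w 0.00018707175477002778
deg/row 0.12261151937014114 mm/row 4.801465578088319 twist [-0.0005, 0.0002, -0.0009]
[-0.005, 0.007, 0.039]
carr top [0.1018 0.1034 0.1049]
stem top [0.2919 0.3216 0.334 ] 112
```

View pics/s11z.png

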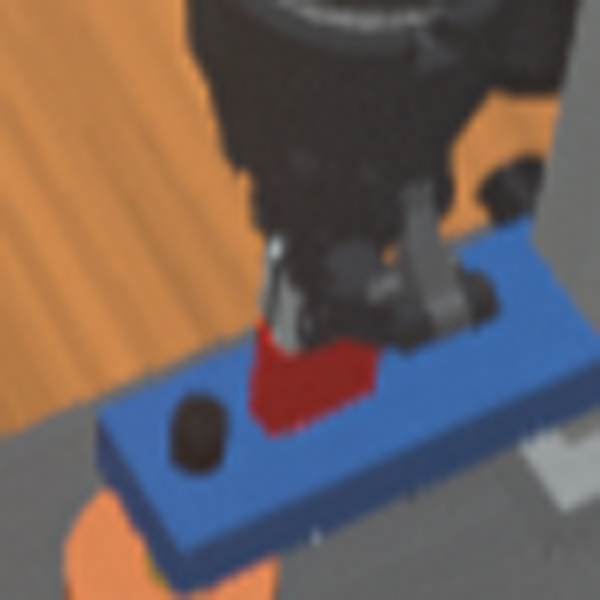

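Stem is all black at zoom (198,435), and F is about 3–5 N, so the foot hasn't touched yet. I'll go on in 1 mm steps.

Call:
{"method": "apply_moves", "body": {
  "dp": [
    [0,0,0.01],
    [0,0,0.01],
    [0,0,0.01],
    [0,0,0.01]
  ],
  "twist": [
    [0,0,0],
    [0,0,0],
    [0,0,0],
    [0,0,0]
  ],
  "jaw": [255,255,255,255]
}}

```text
clock: 21.35
tcp_pos: [0.6228, -0.1941, 0.3179]
orientation: [-2.218, 2.223, -0.001]
contact_force: [-1.6, 0.3, 6.3]
grip_width: 0.0
```

Call:
{"method": "apply_moves", "body": {
  "dp": [
    [0,0,0.008],
    [0,0,0.008]
  ],
  "twist": [
    [0,0,0],
    [0,0,0]
  ],
  "jaw": [255,255]
}}

```text
clock: 21.55
tcp_pos: [0.6228, -0.194, 0.3167]
orientation: [-2.219, 2.223, -0.001]
contact_force: [-1.6, 0.2, 7.8]
grip_width: 0.0002
```

```bash
python3 look.py s12
```

```text
clock 21.55 p [ 0.6228 -0.194   0.3167] err mm [-0.8  0.5  1.3] ang [-0.07  0.01 -0.12] j [ 0.4   0.54 -0.26  1.68  0.17  0.94 -1.5 ] F [-1.6  0.2  7.8] w 0.00021350554123290554
deg/row 0.136767760280759 mm/row 1.6564557235168427 twist [-0.0006, 0.0001, -0.001]
[-0.004, 0.007, -0.011]
carr top [0.0958 0.0975 0.0988]
stem top [0.2842 0.3136 0.3161] 106
```

View pics/s12z.png

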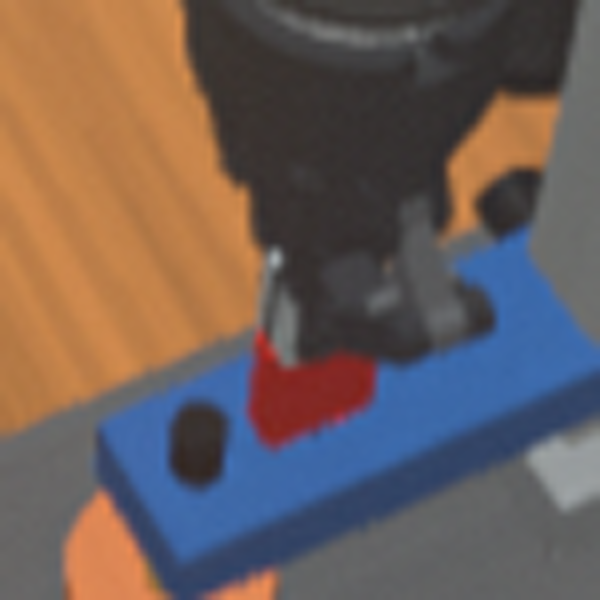

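Call:
{"method": "apply_moves", "body": {
  "dp": [
    [0,0,0.009],
    [0,0,0.009]
  ],
  "twist": [
    [0,0,0],
    [0,0,0]
  ],
  "jaw": [255,255]
}}

```text
clock: 21.8
tcp_pos: [0.6228, -0.194, 0.3154]
orientation: [-2.218, 2.223, -0.002]
contact_force: [-2.5, -1.0, 8.1]
grip_width: -0.0003
```

Call:
{"method": "apply_moves", "body": {
  "dp": [
    [0,0,0.009],
    [0,0,0.009]
  ],
  "twist": [
    [0,0,0],
    [0,0,0]
  ],
  "jaw": [255,255]
}}

```text
clock: 22.0
tcp_pos: [0.6228, -0.1939, 0.3145]
orientation: [-2.218, 2.223, -0.002]
contact_force: [-3.6, -0.6, 8.3]
grip_width: 0.0003
```

```bash
python3 look.py s13
```

```text
clock 22.0 p [ 0.6228 -0.1939  0.3145] err mm [-0.8  0.4  3.5] ang [-0.09 -0.03 -0.13] j [ 0.4   0.54 -0.26  1.68  0.17  0.94 -1.5 ] F [-3.6 -0.6  8.3] w 0.0003166476559071365
deg/row 0.15899864839031583 mm/row 3.6191642059400206 twist [-0.0008, -0.0002, -0.0011]
[-0.003, 0.006, -0.029]
carr top [0.0937 0.0954 0.0971]
stem top [0.2786 0.3124 0.3261] 114
```

View pics/s13z.png

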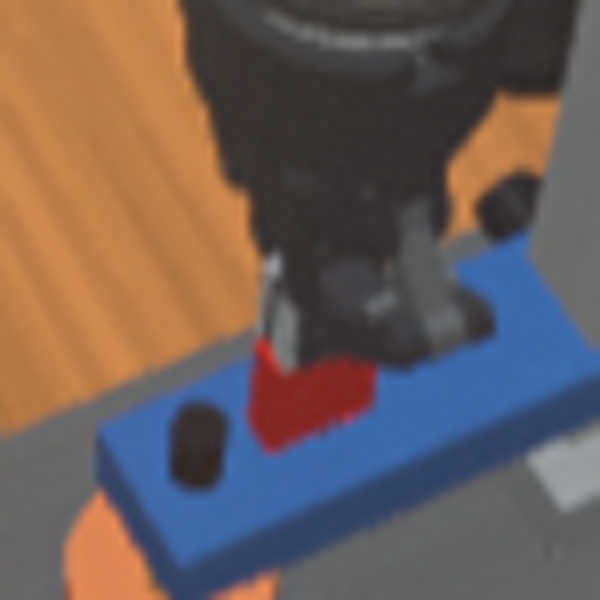

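Call:
{"method": "apply_moves", "body": {
  "dp": [
    [0,0,0.01],
    [0,0,0.01],
    [0,0,0.01]
  ],
  "twist": [
    [0,0,0],
    [0,0,0],
    [0,0,0]
  ],
  "jaw": [255,255,255]
}}

```text
clock: 22.35
tcp_pos: [0.6227, -0.1938, 0.313]
orientation: [-2.218, 2.224, -0.003]
contact_force: [-4.1, 0.4, 9.8]
grip_width: -0.0001
```

```bash
python3 look.py s14
```

```text
clock 22.35 p [ 0.6227 -0.1938  0.313 ] err mm [-0.7  0.3  5. ] ang [-0.11 -0.06 -0.14] j [ 0.4   0.55 -0.26  1.68  0.17  0.94 -1.5 ] F [-4.1  0.4  9.8] w -7.672118508066465e-05
deg/row 0.18924475346758618 mm/row 5.0334383510726886 twist [-0.0009, -0.0005, -0.0012]
[-0.002, 0.006, -0.041]
carr top [0.0921 0.0938 0.0954]
stem top [0.2788 0.3113 0.3217] 115
```

View pics/s14z.png

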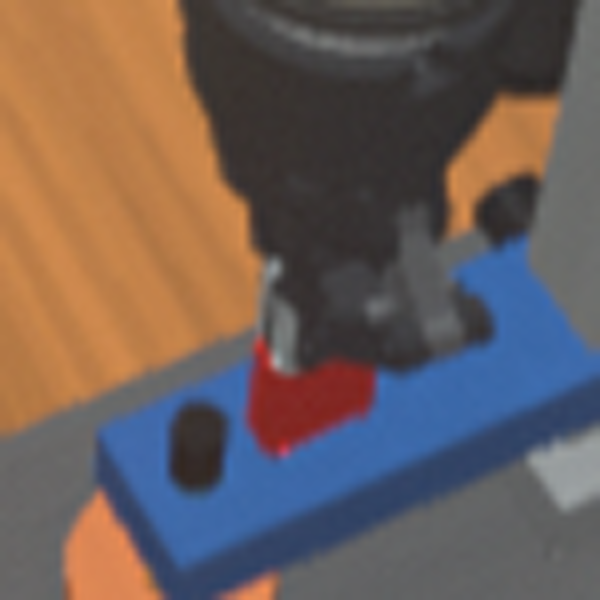

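Run:
```python
from fk import *
f=r.grab_frame('wrist'); save('w15',cv2.resize(f['color'],None,fx=1.5,fy=1.5))
f=r.grab_frame('side'); save('s15',cv2.resize(f['color'][255:285,275:305],(600,600),interpolation=cv2.INTER_NEAREST))
print(f['color'][262:280,286:292].tolist()[8:18])
print(f['hand_eye'] if 'hand_eye' in f else '')
```

```text
[[[55, 63, 88], [52, 45, 44], [57, 49, 45], [56, 50, 48], [57, 50, 49], [56, 48, 45]], [[54, 61, 85], [54, 44, 42], [52, 44, 40], [55, 47, 45], [53, 43, 44], [52, 44, 40]], [[53, 56, 77], [52, 42, 38], [52, 42, 39], [52, 43, 41], [51, 42, 39], [51, 40, 37]], [[54, 57, 77], [52, 42, 38], [53, 42, 40], [53, 43, 42], [50, 41, 38], [52, 41, 37]], [[57, 66, 96], [50, 43, 43], [51, 41, 38], [51, 42, 39], [52, 42, 40], [50, 42, 43]], [[60, 87, 136], [55, 62, 76], [54, 50, 51], [54, 49, 49], [52, 51, 51], [52, 57, 77]], [[61, 104, 167], [59, 88, 130], [59, 77, 104], [54, 73, 97], [57, 76, 102], [60, 86, 132]], [[63, 107, 171], [63, 106, 168], [62, 101, 153], [62, 101, 153], [63, 103, 153], [61, 103, 166]], [[64, 106, 170], [63, 107, 171], [63, 104, 169], [63, 106, 169], [61, 104, 168], [63, 106, 169]], [[62, 106, 169], [64, 105, 170], [64, 106, 170], [64, 106, 169], [64, 105, 169], [63, 106, 168]]]
```

View pics/w15.png

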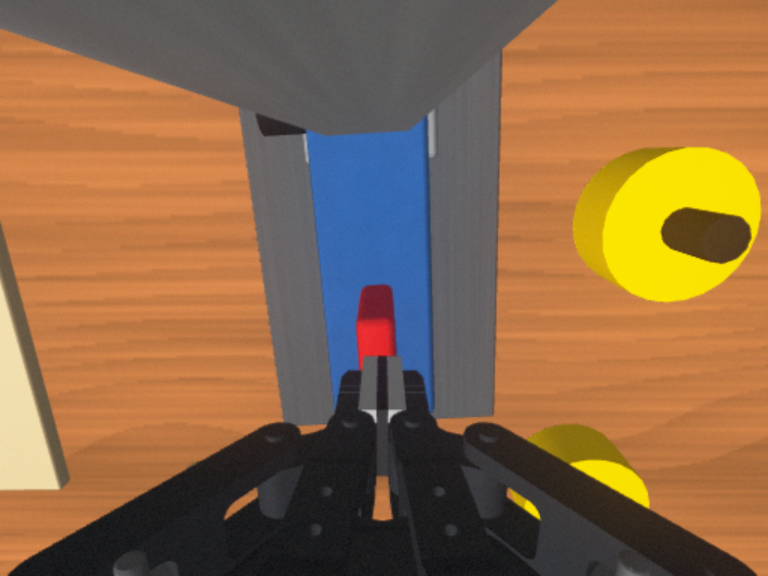

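View pics/s15.png

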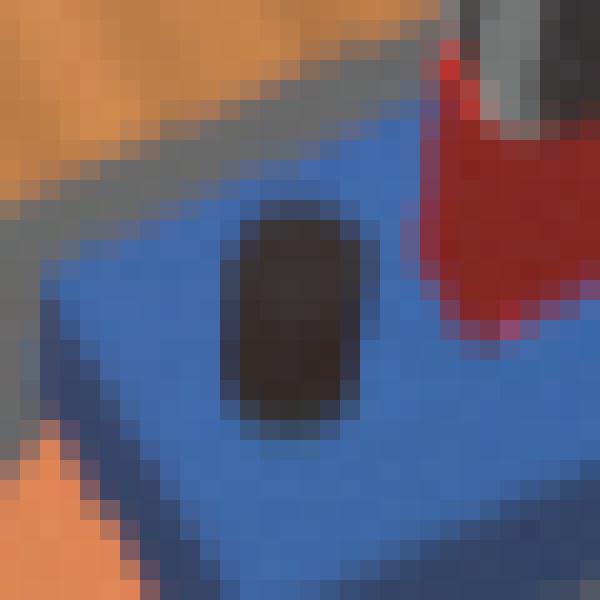

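```bash
cat > stem.py <<'E'
from fk import *
import pickle
def stem(f,zc):
    def pr(X): 
        c=f['R']@X+f['t']; k=f['intrinsics']@c; return k[:2]/k[2]
    b=pr(np.array([.5932,-.1955,zc])); t=pr(np.array([.5932,-.1955,zc+.02]))
    pmm=np.linalg.norm(t-b)/20; d=(t-b)/np.linalg.norm(t-b)
    # bottom rim edge is about minor semi-axis below b ; sample profile along d, from below
    img=f['color'].astype('float32'); s=np.arange(-12,22,.25)
    prof=[]
    for off in (-1.,-.5,0,.5,1.):
        n=np.array([-d[1],d[0]])
        pts=(b+off*n)+s[:,None]*d
        prof.append(cv2.remap(img,pts[:,0].astype('float32')[None],pts[:,1].astype('float32')[None],cv2.INTER_LINEAR)[0])
    p=np.mean(prof,0); B=p[:,2]; h=(B.max()+45)/2
    dark=np.where(B<h)[0]; 
    k=dark[np.argsort(np.abs(s[dark]-5))[0]]
    i=k
    while B[i]<h:i-=1
    j=k
    while B[j]<h:j+=1
    f1=s[i]+.25*(B[i]-h)/(B[i]-B[i+1]); f2=s[j]-.25*(B[j]-h)/(B[j]-B[j-1])
    print('base px',b.round(1),'px/mm',pmm.round(3),'dark len px',round(f2-f1,2),'mm',round((f2-f1)/pmm,2),'bottom s',round(f1,2))
    g=p[:,1]-(p[:,0]+p[:,2])/2; rr=p[:,0]-(p[:,1]+p[:,2])/2
    print(' greenness', [int(v) for v in g[i-8:j:3]]); print(' redness',[int(v) for v in rr[i-8:j:3]])
if __name__=='__main__':
    stem(pickle.load(open('f0.pkl','rb'))['side'],.2663)
    o=r.get_obs(); stem(r.grab_frame('side'),o['tcp_pos'][2]-.173-.046); print(o['tcp_pos'],o['contact_force'])
E
python3 stem.py
```

```text
base px [293.2 227.9] px/mm 0.315 dark len px 11.94 mm 37.97 bottom s -2.94
 greenness [-10, -11, -11, -9, -6, -3, -2, -2, -2, -3, -3, -3, -3, -2, -3, -3, -2, -4, -6]
 redness [-63, -61, -44, -18, 6, 12, 13, 12, 12, 12, 11, 10, 10, 10, 10, 11, 12, 9, -8]
base px [288.5 273.8] px/mm 0.235 dark len px 11.2 mm 47.62 bottom s -2.27
 greenness [-10, -9, -6, -5, -3, -2, -3, -3, -2, -2, -2, -3, -2, -2, -2, -2, -3, -6]
 redness [-74, -71, -59, -33, -7, 6, 11, 10, 10, 9, 8, 7, 7, 7, 7, 8, 6, -8]
[ 0.62268772 -0.19379497  0.31297752] [-4.15984365 -0.31995812  9.078091  ]
```

Call:
{"method": "apply_moves", "body": {
  "dp": [
    [0,0,0.012],
    [0,0,0.012],
    [0,0,0.012]
  ],
  "twist": [
    [0,0,0],
    [0,0,0],
    [0,0,0]
  ],
  "jaw": [255,255,255]
}}

```text
clock: 22.85
tcp_pos: [0.6226, -0.1937, 0.3113]
orientation: [-2.218, 2.224, -0.004]
contact_force: [-3.8, -0.9, 10.4]
grip_width: -0.0001
```

```bash
python3 stem.py; python3 look.py s16;python3 - <<'E'
from fk import *
f=r.grab_frame('side'); save('s16n',cv2.resize(f['color'][258:288,275:305],(600,600),interpolation=cv2.INTER_NEAREST))
E
```

```text
base px [293.2 227.9] px/mm 0.315 dark len px 11.94 mm 37.97 bottom s -2.94
 greenness [-10, -11, -11, -9, -6, -3, -2, -2, -2, -3, -3, -3, -3, -2, -3, -3, -2, -4, -6]
 redness [-63, -61, -44, -18, 6, 12, 13, 12, 12, 12, 11, 10, 10, 10, 10, 11, 12, 9, -8]
base px [288.5 274.1] px/mm 0.235 dark len px 11.68 mm 49.77 bottom s -2.35
 greenness [-10, -10, -2, 1, 2, 0, -1, -3, -3, -3, -3, -3, -3, -2, -1, -2, -2, -3, -7]
 redness [-74, -71, -57, -33, -10, 6, 9, 10, 10, 9, 9, 8, 7, 7, 6, 7, 7, 3, -20]
[ 0.62261607 -0.1937012   0.31130241] [-3.7667298  -0.87357576 10.38662371]
clock 22.9 p [ 0.6226 -0.1937  0.3112] err mm [-0.6  0.2  6.8] ang [-0.14 -0.09 -0.15] j [ 0.39  0.55 -0.26  1.68  0.17  0.93 -1.51] F [-3.2  0.9  9.6] w 2.0970301532482476e-05
deg/row 0.22543950392657747 mm/row 6.802684575775794 twist [-0.0011, -0.0008, -0.0013]
[-0.001, 0.005, -0.056]
carr top [0.0904 0.0922 0.0938]
stem top [0.2747 0.3087 0.3113] 116
```

View pics/s16n.png

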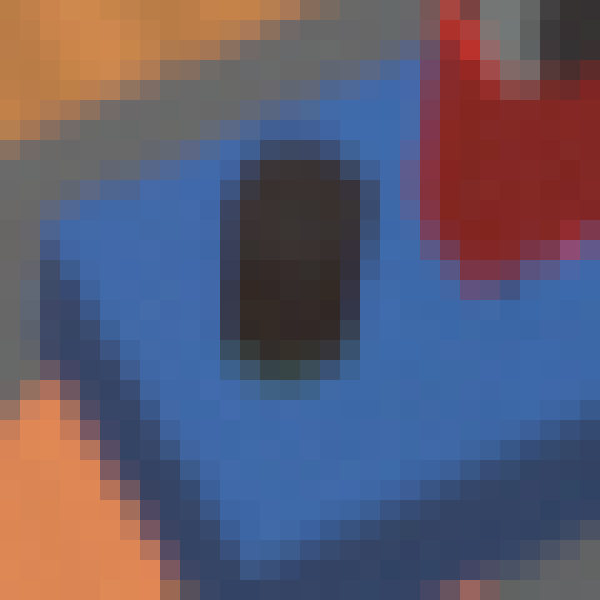

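Call:
{"method": "apply_moves", "body": {
  "dp": [
    [0,0,0.014],
    [0,0,0.014],
    [0,0,0.014]
  ],
  "twist": [
    [0,0,0],
    [0,0,0],
    [0,0,0]
  ],
  "jaw": [255,255,255]
}}

```text
clock: 23.3
tcp_pos: [0.6225, -0.1936, 0.3093]
orientation: [-2.218, 2.225, -0.006]
contact_force: [-4.2, -0.2, 11.7]
grip_width: 0.0001
```

```bash
python3 stem.py
python3 - <<'E'
from fk import *
f=r.grab_frame('side'); save('s17n',cv2.resize(f['color'][258:288,275:305],(600,600),interpolation=cv2.INTER_NEAREST))
print(f['color'][272:281,288:291].mean(1).round().tolist())
E
```

```text
base px [293.2 227.9] px/mm 0.315 dark len px 11.94 mm 37.97 bottom s -2.94
 greenness [-10, -11, -11, -9, -6, -3, -2, -2, -2, -3, -3, -3, -3, -2, -3, -3, -2, -4, -6]
 redness [-63, -61, -44, -18, 6, 12, 13, 12, 12, 12, 11, 10, 10, 10, 10, 11, 12, 9, -8]
base px [288.4 274.6] px/mm 0.234 dark len px 12.03 mm 51.42 bottom s -2.21
 greenness [-11, -9, -2, 4, 7, 2, -1, -3, -4, -3, -3, -3, -2, -2, -3, -2, -2, -2, -6]
 redness [-74, -71, -53, -30, -7, 5, 8, 10, 11, 10, 9, 8, 7, 7, 7, 8, 7, 4, -13]
[ 0.62252796 -0.19356118  0.30932514] [-4.15483374 -0.21042333 11.66962718]
[[51.0, 41.0, 41.0], [51.0, 41.0, 40.0], [51.0, 42.0, 39.0], [52.0, 48.0, 41.0], [56.0, 67.0, 60.0], [61.0, 91.0, 115.0], [63.0, 104.0, 163.0], [63.0, 105.0, 170.0], [63.0, 105.0, 169.0]]
```

View pics/s17n.png

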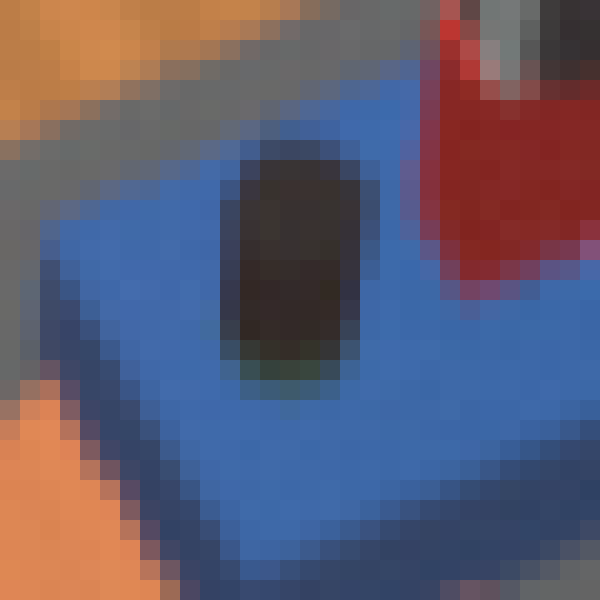

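```bash
cat > geo.py <<'E'
from fk import *
import pickle
def geo(f,px,nm):
    P,ok=cloud(f); c=f['color']; hsv=cv2.cvtColor(c,cv2.COLOR_RGB2HSV); H,S,V=[hsv[...,i].astype(int) for i in range(3)]
    b=ok&(H>100)&(H<125)&(S>120)&(V>140)&(P[...,0]>.575)&(P[...,0]<.67)&(P[...,1]<-.165)&(P[...,1]>-.225)&(P[...,2]>.05)
    b=cv2.erode(b.astype('uint8'),np.ones((3,3)))>0
    z=P[b][:,2]; print(nm,'carriage top',b.sum(),np.percentile(z,[10,50,90]).round(4))
    u,v=px; d=np.zeros(b.shape,bool); d[v-9:v+5,u-5:u+6]=True; d&=ok&(V<75)&(S<120)
    d=cv2.erode(d.astype('uint8'),np.ones((2,2)))>0
    Q=P[d]; print('  stem dark',d.sum(),'z pct',np.percentile(Q[:,2],[50,75,85,95]).round(4))
    # top disc: pixels in upper ~4 rows
    rows=np.where(d.any(1))[0]; print('  row z',[(int(y),round(float(np.median(P[y][d[y]][:,2])),4)) for y in rows])
    s=ok&(H>4)&(H<14)&(S>90)&(S<190)&(V>170)&(np.hypot(P[...,0]-.593,P[...,1]+.196)<.034)&(P[...,2]>.025)&(P[...,2]<.06)
    s=cv2.erode(s.astype('uint8'),np.ones((3,3)))>0
    if s.sum()>3: print('  slug top',s.sum(),np.percentile(P[s][:,2],[10,50,90]).round(4))
if __name__=='__main__':
    geo(pickle.load(open('f0.pkl','rb'))['side'],(294,226),'init')
    geo(r.grab_frame('side'),(289,272),'now')
E
python3 geo.py
```

```text
init carriage top 310 [0.2624 0.264  0.2656]
  stem dark 49 z pct [0.2799 0.2821 0.2832 0.2841]
  row z [(221, 0.2816), (222, 0.2812), (223, 0.2829), (224, 0.2827), (225, 0.2839), (226, 0.2805), (227, 0.2759), (228, 0.2741), (229, 0.2715), (230, 0.2683)]
now carriage top 249 [0.0867 0.0891 0.0909]
  stem dark 43 z pct [0.1149 0.1178 0.1184 0.1189]
  row z [(267, 0.1182), (268, 0.1186), (269, 0.1178), (270, 0.1162), (271, 0.1175), (272, 0.1122), (273, 0.1092), (274, 0.1052), (275, 0.1009), (276, 0.0953)]
  slug top 102 [0.0359 0.0381 0.0406]
```

Call:
{"method": "apply_moves", "body": {
  "dp": [
    [0,0,-0.01],
    [0,0,-0.02],
    [0,0,-0.05],
    [0,0,-0.1],
    [0,0,-0.15],
    [0,0,-0.15],
    [0,0,-0.1]
  ],
  "twist": [
    [0,0,0],
    [0,0,0],
    [0,0,0],
    [0,0,0],
    [0,0,0],
    [0,0,0],
    [0,0,0]
  ],
  "jaw": [255,255,255,255,255,255,255]
}}

```text
clock: 24.15
tcp_pos: [0.6216, -0.1923, 0.3797]
orientation: [2.219, -2.222, -0.004]
contact_force: [-0.6, -0.3, 0.3]
grip_width: -0.0004
```

```bash
python3 geo.py
python3 - <<'E'
from fk import *
x=fit()
o=r.get_obs(); print(o['tcp_pos'],o['contact_force'])
f=r.grab_frame('wrist'); print(f['hand_eye'].round(3),f['intrinsics'][0,0])
R=Rt(45,-80)@F1; st=np.array([.593,-.195,.105])
for off in (.26,):
    p=np.array([.56,-.01,.26])
    a=ik(x,p,R,np.array([-.02,.62,-.36,1.98,1.19,1.22,-1.0])); print(a)
    T=np.eye(4);T[:3,:3]=R;T[:3,3]=p; C=T@f['hand_eye']; print('cam',C[:3,3],C[:3,2]); c=np.linalg.inv(C)@np.r_[st,1]; k=f['intrinsics']@c[:3]; print(k/k[2],c)
    jplan(x,a[0],14)
E
```

```text
init carriage top 310 [0.2624 0.264  0.2656]
  stem dark 49 z pct [0.2799 0.2821 0.2832 0.2841]
  row z [(221, 0.2816), (222, 0.2812), (223, 0.2829), (224, 0.2827), (225, 0.2839), (226, 0.2805), (227, 0.2759), (228, 0.2741), (229, 0.2715), (230, 0.2683)]
now carriage top 285 [0.0869 0.0888 0.0909]
  stem dark 42 z pct [0.1142 0.1171 0.1176 0.119 ]
  row z [(267, 0.1174), (268, 0.1173), (269, 0.1174), (270, 0.1168), (271, 0.117), (272, 0.1129), (273, 0.107), (274, 0.1039), (275, 0.0982), (276, 0.0975)]
  slug top 109 [0.0362 0.0383 0.0401]
params [ 0.288 -0.001 -0.03   0.001 -0.032  0.542  0.    -0.     0.473  0.001
  0.154] res mm [-0.3, 0.0, 0.0, -0.2, -0.0, -0.1, 0.1, 0.2, 0.0, 0.1, 0.2, 0.0, 0.1, -0.2, 0.1, 0.1, -0.2, 0.1, -0.1, 0.2, -0.0, -0.1, 0.2, -0.0, 0.0, 0.1, -0.1]
[ 0.62211208 -0.19239077  0.38182406] [ 0.83071889 -1.64737264  2.14741307]
[[ 1.    -0.     0.     0.001]
 [ 0.     0.953  0.303 -0.077]
 [-0.    -0.303  0.953  0.031]
 [ 0.     0.     0.     1.   ]] 293.1974277515233
(array([ 0.02069819,  0.56135912, -0.39691359,  1.97591855,  1.11237143,
        1.18297833, -0
[... 475 characters left out ...]
, -0.041, 0.049], [-0.114, -0.055, 0.036], [-0.105, -0.068, 0.024], [-0.095, -0.079, 0.011], [-0.083, -0.089, -0.001], [-0.07, -0.097, -0.013], [-0.057, -0.103, -0.024], [-0.042, -0.108, -0.036], [-0.027, -0.11, -0.046]]
[[-0.0202, 0.0234, -0.0543], [-0.0201, 0.0231, -0.0549], [-0.0199, 0.0228, -0.0554], [-0.0197, 0.0227, -0.0558], [-0.0195, 0.0226, -0.0562], [-0.0194, 0.0226, -0.0564], [-0.0193, 0.0228, -0.0566], [-0.0193, 0.023, -0.0567], [-0.0193, 0.0232, -0.0567], [-0.0194, 0.0235, -0.0567], [-0.0196, 0.0239, -0.0565], [-0.0199, 0.0242, -0.0563], [-0.0203, 0.0246, -0.056], [-0.0207, 0.025, -0.0556]]
tips [[0.62, -0.19, 0.21], [0.58, -0.17, 0.16], [0.56, -0.16, 0.14], [0.57, -0.15, 0.14]]
```

Call:
{"method": "apply_moves", "body": {
  "dp": [
    [-0.1,0,-0.05],
    [-0.2,0,0],
    [-0.25,0,0],
    [-0.25,0,0],
    [-0.25,0,0],
    [-0.2,0,0],
    [-0.1,0,0]
  ],
  "twist": [
    [0,0,0],
    [0,0,0],
    [0,0,0],
    [0,0,0],
    [0,0,0],
    [0,0,0],
    [0,0,0]
  ],
  "jaw": [255,255,255,255,255,255,255]
}}

```text
clock: 24.95
tcp_pos: [0.6204, -0.0222, 0.3834]
orientation: [2.214, -2.224, -0.009]
contact_force: [-0.2, 1.2, 0.3]
grip_width: 0.0001
```

Run:
```python
from fk import *
x=fit(); R=Rt(45,-80)@F1
o=r.get_obs(); print(o['tcp_pos'],o['joints'].round(2))
a=ik(x,np.array([.56,.03,.27]),R,np.array([-.02,.62,-.36,1.98,1.19,1.22,-1.0])); print(a)
jplan(x,a[0],16)
```

```text
params [ 0.288 -0.001 -0.03   0.001 -0.032  0.542  0.    -0.     0.473  0.001
  0.154] res mm [-0.3, 0.0, 0.0, -0.2, -0.0, -0.1, 0.1, 0.1, 0.0, 0.1, 0.1, 0.0, 0.1, -0.3, 0.1, 0.1, -0.2, 0.1, -0.1, 0.2, -0.0, -0.1, 0.2, -0.0, 0.0, 0.1, -0.1, 0.0, 0.1, -0.0]
[ 0.62035062 -0.02217804  0.3834158 ] [ 0.18  0.43 -0.32  1.69  0.15  1.05 -1.77]
(array([-0.02873463,  0.55989403, -0.42442099,  1.95079976,  1.06720475,
        1.23880163, -0.92351243]), np.float64(0.0017178319227858583), np.float64(0.0005752901012541016))
qstep [-0.013  0.008 -0.006  0.016  0.057  0.012  0.053] minz 0.2699983489041456
[[-0.028, 0.047, 0.09], [-0.035, 0.04, 0.085], [-0.04, 0.033, 0.08], [-0.045, 0.025, 0.074], [-0.048, 0.017, 0.068], [-0.05, 0.009, 0.062], [-0.051, 0.001, 0.056], [-0.051, -0.007, 0.05], [-0.049, -0.015, 0.043], [-0.047, -0.023, 0.037], [-0.043, -0.03, 0.03], [-0.039, -0.036, 0.024], [-0.033, -0.041, 0.017], [-0.027, -0.046, 0.011], [-0.021, -0.05, 0.004], [-0.013, -0.052, -0.002]]
[[-0.0124, 0.0231, -0.0489], [-0.013, 0.0225, -0.0492], [-0.0135, 0.022, -0.0495], [-0.014, 0.0214, -0.0497], [-0.0145, 0.0209, -0.0499], [-0.015, 0.0204, -0.05], [-0.0154, 0.0199, -0.0501], [-0.0158, 0.0195, -0.0502], [-0.0162, 0.0191, -0.0503], [-0.0166, 0.0188, -0.0503], [-0.017, 0.0184, -0.0502], [-0.0174, 0.0181, -0.0501], [-0.0178, 0.0178, -0.05], [-0.0183, 0.0175, -0.0498], [-0.0188, 0.0173, -0.0496], [-0.0193, 0.017, -0.0494]]
tips [[0.62, -0.02, 0.21], [0.59, -0.04, 0.17], [0.57, -0.07, 0.15], [0.57, -0.09, 0.15], [0.58, -0.09, 0.15]]
```

Call:
{"method": "apply_moves", "body": {
  "dp": [
    [-0.03,0.047,0.09],
    [-0.035,0.04,0.085],
    [-0.04,0.033,0.08],
    [-0.045,0.025,0.074],
    [-0.048,0.017,0.068],
    [-0.05,0.009,0.062],
    [-0.05,0,0.056],
    [-0.05,-0.007,0.05],
    [-0.05,-0.015,0.043],
    [-0.047,-0.023,0.037],
    [-0.043,-0.03,0.03],
    [-0.04,-0.036,0.024],
    [-0.033,-0.04,0.017],
    [-0.027,-0.046,0.011],
    [-0.02,-0.05,0.004],
    [-0.013,-0.052,0],
    [0,0,0]
  ],
  "twist": [
    [-0.0124,0.023,-0.049],
    [-0.013,0.0225,-0.049],
    [-0.0135,0.022,-0.0495],
    [-0.014,0.0214,-0.05],
    [-0.0145,0.021,-0.05],
    [-0.015,0.0204,-0.05],
    [-0.0154,0.02,-0.05],
    [-0.016,0.0195,-0.05],
    [-0.016,0.019,-0.05],
    [-0.0166,0.019,-0.05],
    [-0.017,0.0184,-0.05],
    [-0.0174,0.018,-0.05],
    [-0.018,0.018,-0.05],
    [-0.018,0.0175,-0.05],
    [-0.019,0.017,-0.05],
    [-0.019,0.017,-0.05],
    [0,0,0]
  ],
  "jaw": [255,255,255,255,255,255,255,255,255,255,255,255,255,255,255,255,255]
}}

```text
clock: 26.65
tcp_pos: [0.5525, 0.0309, 0.261]
orientation: [2.313, 0.299, 0.075]
contact_force: [0.7, -0.2, 1.1]
grip_width: 0.0
```

Run:
```python
from fk import *
o=r.get_obs(); f=r.grab_frame('wrist'); save('w20',cv2.resize(f['color'],None,fx=1.5,fy=1.5))
T=np.eye(4);T[:3,:3]=Ro.from_rotvec(o['orientation']).as_matrix();T[:3,3]=o['tcp_pos']; C=T@f['hand_eye']
for X in ([.593,-.195,.09],[.593,-.195,.118]):
    c=np.linalg.inv(C)@np.r_[X,1]; k=f['intrinsics']@c[:3]; print((k/k[2]).round(1))
u,v=(k/k[2])[:2].astype(int)
save('w20z',cv2.resize(cv2.rotate(f['color'][max(v-60,0):v+40,u-50:u+50],cv2.ROTATE_180),(600,600),interpolation=cv2.INTER_NEAREST)); print(o['tcp_pos'])
```

```text
[247.2 226.8   1. ]
[245.7 256.4   1. ]
[0.5524759  0.03085677 0.26104401]
```

View pics/w20z.png

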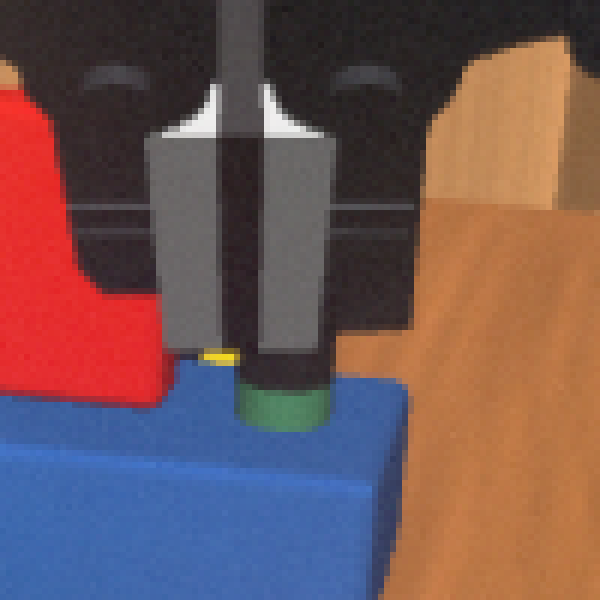

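View pics/w20.png

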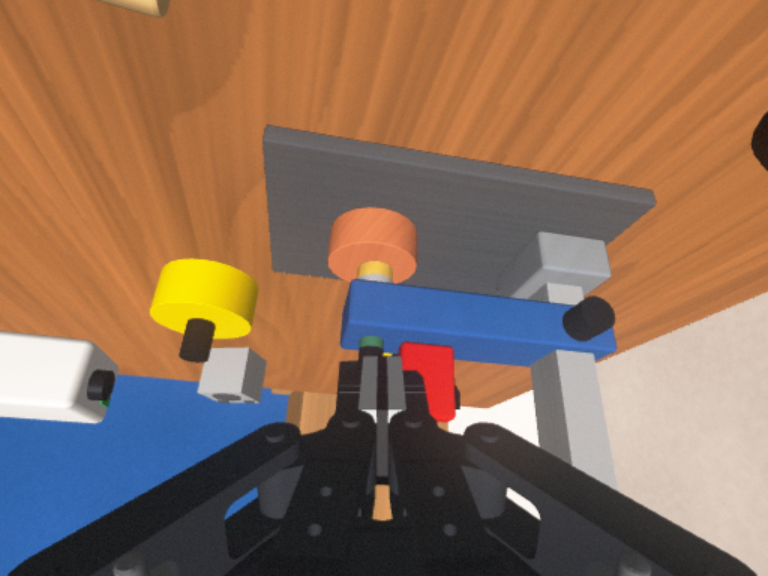

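Run:
```python
from fk import *
f=r.grab_frame('wrist'); c=f['color'].astype(int)
hsv=cv2.cvtColor(f['color'],cv2.COLOR_RGB2HSV)
sub=c[205:250,235:262]; g=sub[...,1]-(sub[...,0]+sub[...,2])/2
m=g>15; ys,xs=np.where(m); print(m.sum(), 'rows',ys.min()+205,ys.max()+205,'cols',xs.min()+235,xs.max()+235)
print('per col',[(int(x)+235,int(m[:,x].sum()),round(float(np.clip(g[:,x],0,None).sum()/g.max()),1)) for x in np.unique(xs)])
print('red px near stem', int(((sub[...,0]>120)&(sub[...,1]<70)&(np.arange(sub.shape[1])[None]>5)).sum()))
```

```text
114 rows 224 237 cols 240 261
per col [(240, 5, 2.0), (241, 6, 2.4), (242, 7, 2.7), (243, 7, 3.1), (244, 6, 3.0), (245, 6, 3.3), (246, 6, 3.3), (247, 6, 3.4), (248, 6, 3.2), (249, 6, 3.2), (250, 6, 3.2), (251, 7, 3.1), (252, 7, 2.8), (253, 6, 2.5), (254, 7, 2.2), (255, 3, 1.5), (256, 3, 2.1), (257, 3, 2.0), (258, 3, 2.0), (259, 3, 1.9), (260, 3, 1.6), (261, 2, 1.1)]
red px near stem 0
```

The wrist close-up, shown upright, has the brass foot resting on the copper slug. The stem shows black above a clear green band at zoom (283,408), about 6 px at roughly 1 px/mm. That puts the travel near 8.5–9 mm, with no red showing. I'll back off and do the final checks.

Call:
{"method": "apply_moves", "body": {
  "dp": [
    [0,0,-0.1],
    [0,0,-0.2],
    [0,0,-0.2],
    [0,0,-0.1],
    [0,0,0],
    [0,0,0],
    [0,0,0]
  ],
  "twist": [
    [0,0,0],
    [0,0,0],
    [0,0,0],
    [0,0,0],
    [0,0,0],
    [0,0,0],
    [0,0,0]
  ],
  "jaw": [255,255,255,255,255,255,255]
}}

```text
clock: 27.45
tcp_pos: [0.5436, 0.0813, 0.3165]
orientation: [2.321, 0.271, 0.078]
contact_force: [-0.2, -0.3, 0.3]
grip_width: -0.0003
```

```bash
python3 geo.py | tail -4
python3 - <<'E'
from fk import *
import pickle
o=r.get_obs(); f=r.grab_frame('wrist'); T=np.eye(4);T[:3,:3]=Ro.from_rotvec(o['orientation']).as_matrix();T[:3,3]=o['tcp_pos']; C=T@f['hand_eye']
c=np.linalg.inv(C)@np.r_[.593,-.195,.095,1]; k=f['intrinsics']@c[:3]; u,v=(k/k[2])[:2].astype(int); print(u,v,o['tcp_pos'])
save('w21z',cv2.resize(cv2.rotate(f['color'][v-50:v+50,u-50:u+50],cv2.ROTATE_180),(600,600),interpolation=cv2.INTER_NEAREST))
f0=pickle.load(open('f0.pkl','rb'))
for n in ('side','top'):
    g=r.grab_frame(n); save(n+'21',cv2.resize(g['color'],None,fx=1.5,fy=1.5))
    for nm,(x,y,z,h) in dict(steel=(.6695,.1005,.03,.04),brass=(.667,.2145,.045,.04),file=(.40,-.055,.012,.10),stand=(.80,.03,.02,.05)).items():
        q=g['intrinsics']@(g['R']@np.array([x,y,z])+g['t']);u,v=(q[:2]/q[2]).astype(int);w=int(h*420)
        a=f0[n]['color'][max(v-w,0):v+w,u-w:u+w].astype('float32').mean(2);b=g['color'][max(v-w,0):v+w,u-w:u+w].astype('float32').mean(2)
        print(n,nm,(u,v),'shift px',np.round(cv2.phaseCorrelate(a,b),2).tolist() if a.size else '', 'mean diff',np.abs(a-b).mean().round(1))
E
```

```text
now carriage top 258 [0.0868 0.0889 0.091 ]
  stem dark 45 z pct [0.1135 0.117  0.118  0.1188]
  row z [(267, 0.117), (268, 0.1168), (269, 0.1186), (270, 0.118), (271, 0.1164), (272, 0.111), (273, 0.1059), (274, 0.1046), (275, 0.0998), (276, 0.0965)]
  slug top 112 [0.0363 0.0383 0.0408]
250 202 [0.54357314 0.08102521 0.31626879]Traceback (most recent call last):
  File "<stdin>", line 12, in <module>
    return _wrapfunc(a, 'round', decimals=decimals, out=out)
    return _wrapit(obj, method, *args, **kwds)
    conv = _array_converter(obj)
ValueError: setting an array element with a sequence. The requested array has an inhomogeneous shape after 1 dimensions. The detected shape was (2,) + inhomogeneous part.
```

View pics/side21.png

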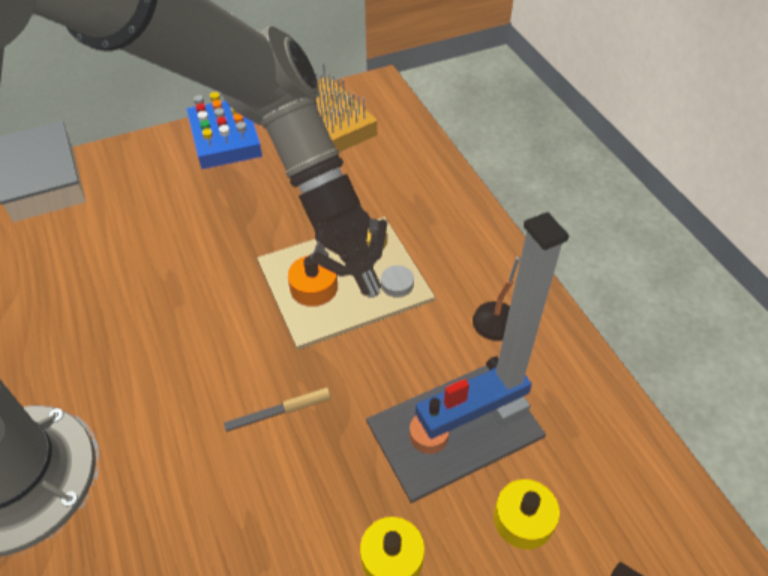

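View pics/w21z.png

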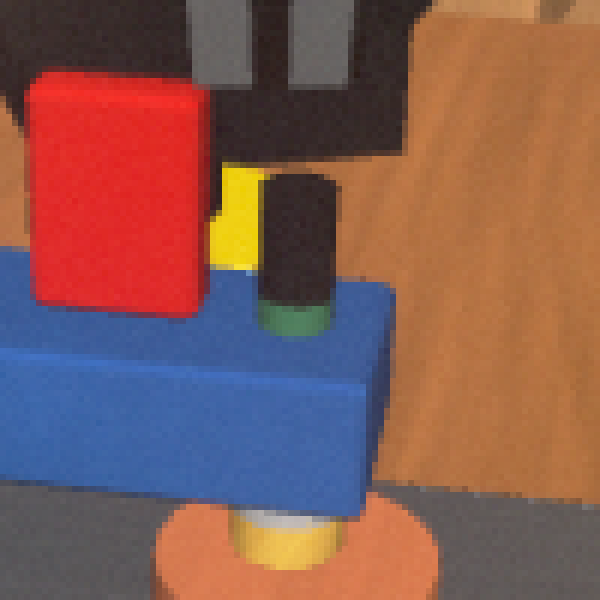

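Run:
```python
from h import *
o=r.get_obs(); print(o['clock'],np.abs(o['qvel']).max(),o['contact_force']); print(r.hand_in())
```

```text
27.6 0.004412521122026698 [-0.58125514 -0.89524436 -0.22578969]
the job is handed in; nothing more can be done
None
```

The job is done and handed in at 27.6 s. The orange cover stands upright on the free half of the board. The gauge's foot bears on the copper slug, with green showing on the stem and no red.

- **Cover:** I took it off by its knob with a side approach tilted 50° and set it down with about 4 N of contact force. It stands at roughly (0.53, 0.15).
- **Carriage:** I pushed it down by the top of the red fin with closed fingers, at no more than about 12 N, then backed the arm off so it touches nothing.
- **Foot travel:** The last wrist close-up shows about 6 mm of green, so travel is about 8.5–9 mm. That is inside the 3–11 mm band but above the 7 mm aim, and I left it there rather than disturb it. A stem-height reading from the coarse side camera gave about 10.4 mm. That camera's colours alone suggested less, about 5–6 mm. I trusted the close-up.
- **Holding:** The carriage did not move between releasing it and the last measurement.
- **Bystanders:** My numeric before-and-after check failed on a script error, so this rests on comparing pictures. In the final side view the file, the tweezer stand, the steel slug and the yellow covers look where they were. The arm partly hid the brass slug in that view.

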